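# Clamp the spice jar until the clutch clicks

### The arm

A 6-joint arm with a two-finger parallel gripper is mounted at the origin on a cart in front of the work surface, level with it; the furniture and walls round the work are solid. World frame = base frame: x ahead of the robot, y to its left, z up, the work surface at z = 0. Lengths are in mm, angles in rad, forces in N, time in s.
With the tool pointing down it reaches from about 400 to 925 mm from the base axis. Payload 12.5 kg.
Tool frame: the origin (TCP) lies on the centre line of the jaws, within the pads' length; the fingertips stand 19 mm ahead of it and the grasp point (between the pads) is the TCP; y points along the fingers, x is the direction in which the jaws open and shut, and the axes are right-handed (so a half turn about y gives the same grasp; the last joint's range is limited). The gripper opens to 95 mm and grips with 3 to 60 N. Pads are 20 mm wide; open, the fingers measure 119 mm over their backs; the gripper's body (75 mm by 180 mm) begins 59 mm behind the grasp point.
Start: joints at [-1.359, 0.491, 1.559, -0, 1.092, -0.106], TCP at [195.322, -593.715, 200.061] pointing down, gripper open.
Joint ranges: [-3.1, 3.1], [-0.84, 2.19], [0.05, 2.79], [-1.13, 4.28], [0.06, 2.93], [-2.69, 2.69]. Speed limits (rad/s): [2.22, 2.22, 2.79, 3.14, 3.14, 3.14].

### API

Orientations are given as [roll, pitch, yaw] about the fixed x, y, z axes, in that order (R = Rz(yaw) Ry(pitch) Rx(roll)).
In Python, from cell import env gives the robot as it stands. The module is installed in compiled form; this text tells all that it offers.
- The arm moves only by the tool move_arm, never from a script. Its argument "rows" is a list of rows, each an object of numbers: "tx", "ty", "tz": the shift along the tool's x, y, z in cm; "rx", "ry", "rz": the turn, a rotation vector about the tool's x, y, z in rad; "grip": the opening in per cent of the stroke, from 0 (shut) to 100 (fully open). In form: [{"tx": .., "ty": .., "tz": .., "rx": .., "ry": .., "rz": .., "grip": ..}, ...]. A call has 1 to 10 rows; each row shifts and turns the commanded pose from where the row before left it, along the tool's axes as they then stand; what a row does not reach is not made up. A row lasts 1/12 s, in which the tool goes at most 41.7 mm and 7.16 degrees, less where a joint would pass 70% of its speed; a pose out of reach is approached as far as the arm can. A call is refused whole if a number of a shift passes 4.17 or a number of a turn 0.125, either way. A call with a gripper value outside its range is refused whole. The fingers move at their own pace and stop on an object; the grip force is fixed at half the most. Time passes only in rows, so rows that do not move let the fingers close. It gives the time, the measured TCP pose, the force and the opening at its end, in the units of the state.
- env.state(): the state, without advancing time (a new reading comes with each control period).
- env.read_camera(name): name is "scene" or "side" or "wrist"; returns (picture, depth): 400x640x3 uint8, blue, green, red; 400x640 float32, mm along the optical axis (not along the pixel's ray), 0 where there is no reading.
- env.calibration(name): a dict with "vertical_fov" (degrees; the focal length in pixels is half the picture's height over the tangent of half this angle, whatever the lens; pixels are square), "cx", "cy" (the principal point, pixels), "eye" and "rotation" of the camera in the world. Camera axes: x right, y up, looking along -z (the intrinsics and any distortion apply to the point x, -y, -z); pixel columns grow to the right and rows downward; lengths in mm; the calibration is good to about 2 mm. A picture is of the moment at which its call begins: read the wrist's pose just before it. calibration takes no time and is no camera call; for the wrist camera it gives the pose at the moment of the call.
- env.job_done(): hands the job in, once; it reports no verdict.
The state is a dict: "t": time; "joints": joint angles; "qvel": joint speeds; "tau": joint torques, N m; "eef_pos": TCP position; "tcp_rot": TCP orientation; "ft_force": force on the tool from outside, world axes, zero at the start; "moment": the same for the moment, N m; "opening": opening from 0.0 (shut) to 1.0 (fully open).
Only numpy, scipy, OpenCV 4.12 (cv2) and the standard library are available. Lean on these libraries where they do the work, as an engineer would, in place of code of your own. Each camera call takes 0.05 s, during which the arm holds its last target.

### The job

Stand the spice jar upright in the bay of the jar clamp, between the V-shaped jaw and the sliding jaw, and let go of it. Then turn the clamp's ribbed cap clockwise (seen from above) until the jaw grips the jar and the cap's slip clutch clicks: one or two clicks, never a third. Leave the jar held upright in the clamp, and do not push the other things about.

Things in the scene. Friction and masses are not known exactly. Their poses are not given: they have to be found in the camera images.
- jar: the only spice jar: clear round glass jar with a dark screw lid, 105 mm tall, 40 mm across all the way up (lid 40.6 mm, from 84 mm up to the top), 0.09 to 0.15 kg, loose on the worktop. Origin: centre of its underside; z up along its axis.
- clamp: jar clamp fixed to the worktop: 92 x 200 mm aluminium plate, its top 12 mm above the origin (on the worktop). x across, z up. Towards -y the jar bay: fixed 120-degree V jaw (y -97 to -63 mm, tops 56 mm up), then the bay, then the sliding jaw. Towards +y a gear housing (y +16 to +84 mm, x +-30 mm, top 50 mm up) with the cap on it. Jars drop in from above; 5 to 20 mm free play in y.
- seat (a point): point on the plate's top, in the clamp, under the axis of a 40 mm jar that bears on both faces of the V jaw: at y -55 mm in the clamp's frame. The jaw pushes a jar that stands up to 20 mm short of it (towards the clamp's +y) home.
- jaw: sliding jaw, 44 mm wide, tops 56.5 mm up. Origin at plate level in mid-thickness; moves along the clamp's -y, 5 mm per rad of cap turn. On its -y face a 6 mm rubber pad on two pins; the pad's front stands 12.5 to 26.5 mm in front of the origin, set differently each time and fixed by friction, so where the jaw meets the jar is not known beforehand.
- sleeve: steel collar under the cap, 42 mm across, on the housing, that drives the jaw; turns with the cap until the clutch slips. Origin on the turning axis, 50.5 mm above the worktop; z up, x to the dark index line on its rim. Running torque 0.15 N m; it holds the jaw where it is left.
- cap: black ribbed cap, 37 mm across, 41 mm tall, axis vertical, free all round above the housing. Origin at its lower face on the axis; z up, x to its pointer. Clockwise from above closes the jaw. Above about 0.3 N m it slips on the sleeve with a click every 24 degrees (torque falls after each). Needs 1.0 to 4.0 rad before the jaw bears, then slips.
- cap_grip (a point): on the cap's axis, 27 mm above its lower face, 14 mm under its top (84 mm above the worktop): height at which to grip it from above.
- cap_mark (a point): tip of the small steel pointer at the foot of the cap, 20 mm from the axis. In line with the sleeve's index line while the clutch has not slipped; each click leaves it 24 degrees further clockwise of that line.
- honey_jar: bystander: honey jar, 71 mm across, 110 mm tall. Origin: centre of its underside.
- tin: bystander: food tin, 75 mm across, 58 mm tall. Origin: centre of its underside.
- salt_shaker: bystander: salt shaker, 44 mm across, 90 mm tall. Origin: centre of its underside.
- lemon: bystander: lemon, 78 x 55 mm, 56 mm tall. Origin: centre of its underside.
- mug_spare: bystander: mug, 92 mm across, 95 mm tall, with a handle. Origin: centre of its underside.

How it is judged (in metres and radians):
On the way, in this order (a step that is already met when the one before it is completed fails the run):
1. the jar stands upright and released in the bay of the clamp (angle between jar's own z axis and vertical below 0.12 rad and z of jar in the frame of clamp between 0.008 and 0.017 m and horizontal distance between jar and seat below 0.025 m and contact force between the fingers and jar below 0.2 N), for 0.2 s.
2. the jaw grips the jar and the clutch has clicked (y of cap_mark in the frame of sleeve below -0.0051 m and x of cap_mark in the frame of sleeve above 0.0096 m and contact force between jaw and jar above 8 N), for 0.1 s.
At the end, for the whole second after the job is handed in: Jar upright (within 7 degrees) on the clamp's plate, within 8 mm of the seat, gripped by the jaw with over 8 N, at rest; the cap's pointer stands one or two clicks (15 to 61 degrees) clockwise of the sleeve's index line (all of step 2 and angle between jar's own z axis and vertical below 0.12 rad and z of jar in the frame of clamp between 0.008 and 0.017 m and horizontal distance between jar and seat below 0.008 m and linear speed of jar below 0.02 m/s); the robot touches nothing.
It fails at once if the clutch is driven into a third click (or slipped backwards as far): pointer over 61 degrees from the index line (x of cap_mark in the frame of sleeve below 0.0096 m).
It fails at once if the jaw squeezes the jar with over 90 N, far more than the clutch lets through (about 30 to 60 N) (contact force between jaw and jar above 90 N).
It fails at once if a bystander is pushed more than 30 mm (distance of any of honey_jar, tin, salt_shaker, lemon, mug_spare from where it was at the start of the episode above 0.03 m).
It also fails if it takes over 72 s, if anything falls off the work surface, if the arm or the gripper's body presses on something with over 40 N, if the wrist force passes 120 N, or if a joint passes its speed limit or range.

## Working session

There is one attempt and no reset: what is moved stays moved. The work goes in short steps, Python scripts to look and compute and a tool call to move; the robot and the scene stay as the last step left them, time stands still between calls to the robot, and variables do not carry over. Pictures are saved under pics/ and viewed, and the job is handed in when it is done.

Besides the shell and the picture viewer there is one more tool, called after ">>>" by a JSON object that holds its "name" and its "arguments". move_arm: Moves the arm, as the interface text tells. Its arguments: {"type":"object","properties":{"rows":{"type":"array"}},"required":["rows"]}

```bash
mkdir -p pics; cat > h.py <<'E'
import numpy as np, cv2
from cell import env
def ray(c,u,v):
    f=200/np.tan(np.radians(c["vertical_fov"])/2)
    d=np.array([(u-c["cx"])/f,-(v-c["cy"])/f,-1.0])
    return np.array(c["eye"]),np.array(c["rotation"])@d
def onplane(c,u,v,z):
    e,d=ray(c,u,v); return e+d*(z-e[2])/d[2]
def pt(c,dep,u,v):
    e,d=ray(c,u,v); return e+d*dep[int(v),int(u)]
def proj(c,p):
    f=200/np.tan(np.radians(c["vertical_fov"])/2)
    q=np.array(c["rotation"]).T@(np.array(p)-np.array(c["eye"])); return c["cx"]+f*q[0]/-q[2], c["cy"]-f*q[1]/-q[2]
E
python3 - <<'E'
from h import *
for n in ["scene","side","wrist"]:
    c=env.calibration(n); p,d=env.read_camera(n); cv2.imwrite(f"pics/a_{n}.png",p); np.save(f"a_{n}.npy",d)
    print(n,c)
print(env.state())
E
```

```text
scene {'vertical_fov': 54.27140787143567, 'cx': 313.7544220105508, 'cy': 195.32079331874166, 'eye': array([166.95834729, 380.32832883, 600.7964947 ]), 'rotation': array([ 1.00079374,  0.016725  , -2.63290936])}
side {'vertical_fov': 52.178016419859965, 'cx': 325.6572417370294, 'cy': 197.92820180990765, 'eye': array([510.37978907, 452.93900532, 531.274358  ]), 'rotation': array([ 1.05517439, -0.01029227, -3.06811535])}
wrist {'vertical_fov': 62.14620282863081, 'cx': 318.29102502250345, 'cy': 199.72807807174812, 'eye': array([ 271.7058595 , -568.07612206,  384.39174559]), 'rotation': array([-0.28546584,  0.0016833 , -1.25319134])}
{'t': 0.15, 'joints': array([-1.35856866e+00,  4.91423673e-01,  1.55928546e+00, -1.22741803e-05,
        1.09168777e+00, -1.05609999e-01]), 'qvel': array([-5.02313417e-06, -2.06732168e-03, -3.21660188e-03, -6.45202137e-04,
       -2.21394423e-04, -6.14908901e-04]), 'tau': array([ 1.24172831e-03, -6.12896705e+01, -2.58279115e+01,  6.92650932e-02,
        4.72769444e-02, -7.71904934e-05]), 'eef_pos': array([ 195.29669079, -593.52107355,  199.60265386]), 'tcp_rot': array([-1.57072238e+00,  8.00912719e-04, -1.25295297e+00]), 'ft_force': array([-0.20166682, -0.41073183,  0.87205661]), 'moment': array([ 0.01372015, -0.01552907,  0.01033433]), 'opening': 0.9983807164711408}
```

```bash
sed -i 's/np.array(c\["rotation"\])/RR(c["rotation"])/g' h.py; cat >> h.py <<'E'
from scipy.spatial.transform import Rotation as Ro
def RR(r): return Ro.from_euler('xyz',r).as_matrix()
E
python3 -c "
from h import *
print(RR(env.state()['tcp_rot']).round(3)); print(env.calibration('scene').keys())"
```

```text
[[ 0.313 -0.     0.95 ]
 [-0.95   0.001  0.313]
 [-0.001 -1.     0.   ]]
dict_keys(['vertical_fov', 'cx', 'cy', 'eye', 'rotation'])
```

View pics/a_scene.png

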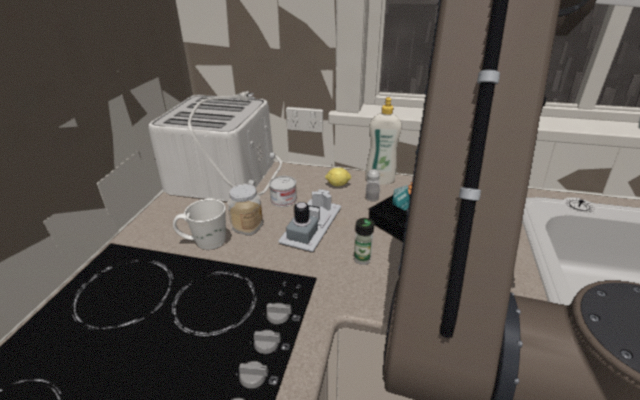

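View pics/a_side.png

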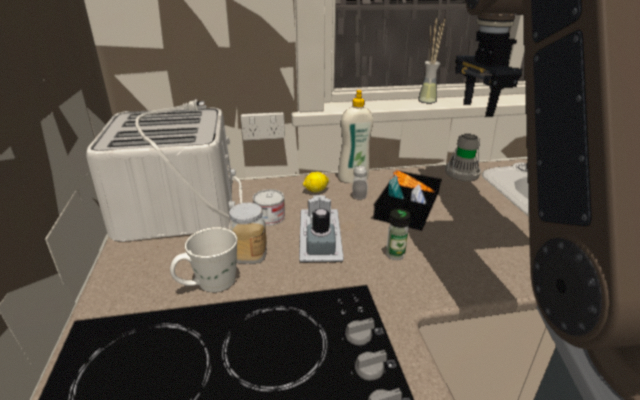

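View pics/a_wrist.png

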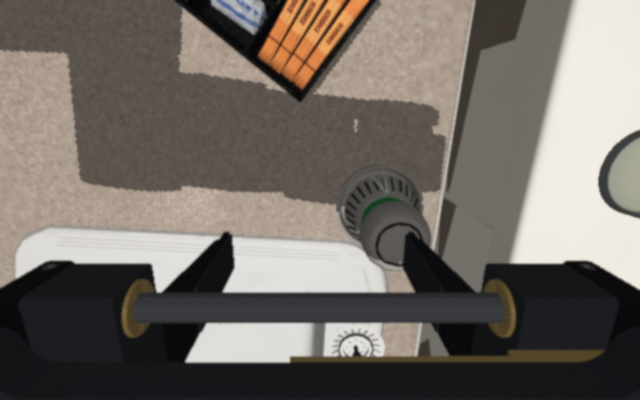

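```bash
python3 - <<'E'
import cv2,numpy as np
a=cv2.imread('pics/a_scene.png')[150:280,260:400]; b=cv2.imread('pics/a_side.png')[160:290,280:420]
o=np.hstack([cv2.resize(x,None,fx=2.8,fy=2.8,interpolation=cv2.INTER_CUBIC) for x in(a,b)])
cv2.imwrite('pics/b_crop.png',o);print(o.shape)
E
python3 - <<'E'
from h import *
for n,pts in [("scene",[(363,222),(363,245),(363,258),(302,206),(314,245),(281,238),(340,207),(320,245)]),("side",[(399,214),(398,240),(397,256),(320,213),(302,259),(342,259),(339,211),(304,212),(298,222),(410,200)])]:
    c=env.calibration(n); d=np.load(f"a_{n}.npy")
    for u,v in pts: print(n,u,v,pt(c,d,u,v).round(1), onplane(c,u,v,0).round(1))
E
```

```text
(364, 784, 3)
scene 363 222 [ 411.  -257.5   97.6] [ 458.3 -381.3    0. ]
scene 363 245 [ 400.4 -238.7   51.7] [ 422.4 -297.     0. ]
scene 363 258 [ 398.9 -240.1   13.9] [ 404.4 -254.8    0. ]
scene 302 206 [ 563.5 -257.2   91.2] [ 634.4 -371.2    0. ]
scene 314 245 [ 522.1 -237.3    5. ] [ 525.  -242.4    0. ]
scene 281 238 [ 606.2 -223.7    3.9] [ 609.1 -227.6    0. ]
scene 340 207 [ 541.  -416.6   -1. ] [ 540.3 -415.3    0. ]
scene 320 245 [ 515.6 -254.8   -5.5] [ 512.4 -249.1    0. ]
side 399 214 [ 410.5 -252.3  101.3] [ 387.  -418.5    0. ]
side 398 240 [ 408.7 -236.5   49.1] [ 398.4 -306.6    0. ]
side 397 256 [ 406.5 -239.     6.6] [ 405.2 -247.7    0. ]
side 320 213 [ 569.3 -252.4   94.8] [ 582.1 -405.6    0. ]
side 302 259 [ 602.8 -211.9    6.6] [ 603.9 -220.3    0. ]
side 342 259 [ 520.7 -222.1    4.2] [ 520.8 -227.5    0. ]
side 339 211 [ 536.  -429.3   -6.1] [ 535.7 -419.4    0. ]
side 304 212 [ 620.8 -396.7    6.2] [ 622.1 -406.7    0. ]
side 298 222 [ 632.2 -368.4   -5.4] [ 630.9 -360.1    0. ]
side 410 200 [ 361.8 -435.2   31.7] [ 352.3 -491.6    0. ]
```

View pics/b_crop.png

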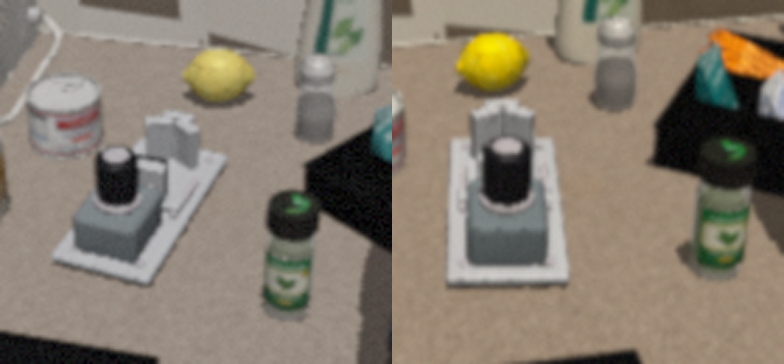

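```bash
cat >> h.py <<'E'
def go(target,yaw=None,s=None):
    s=s or env.state(); R=RR(s['tcp_rot']); d=R.T@(np.array(target)-s['eef_pos'])/10
    print('pos',s['eef_pos'].round(1),'rot',s['tcp_rot'].round(4),'t',round(s['t'],2)); print('tool-axes shift cm',d.round(2))
    if yaw is not None: print('yaw turn ry (cw +):',round(s['tcp_rot'][2]-yaw,3))
E
python3 - <<'E'
from h import *
c=env.calibration("side"); d=np.load("a_side.npy")
for u,v in [(357,95),(352,150),(352,175),(360,172),(315,182),(268,200),(246,215),(246,245),(212,240),(466,140),(466,165),(215,150),(218,225),(178,108),(395,190)]: print(u,v,pt(c,d,u,v).round(0))
E
```

```text
357 95 [ 504. -609.  240.]
352 150 [ 510. -588.   95.]
352 175 [ 507. -592.   17.]
360 172 [ 487. -491.   75.]
315 182 [ 604. -506.   34.]
268 200 [ 703. -373.   50.]
246 215 [ 712. -215.  105.]
246 245 [ 714. -200.   44.]
212 240 [ 775. -183.   64.]
466 140 [ 193. -650.  112.]
466 165 [ 182. -641.   40.]
215 150 [ 792. -310.  200.]
218 225 [ 801. -292.   26.]
178 108 [ 941. -500.  225.]
395 190 [ 397. -467.   41.]
```

>>> {"name": "move_arm", "arguments": {"rows": [{"ty": -3.5}, {"ty": -3.5}, {"ty": -3, "tz": 1}]}}

```text
validation failed for argument at $.ro...
```

>>> {"name": "move_arm", "arguments": {"rows": [{"tx": 0, "ty": -3.5, "tz": 0, "rx": 0, "ry": 0, "rz": 0, "grip": 100}, {"tx": 0, "ty": -3.5, "tz": 0, "rx": 0, "ry": 0, "rz": 0, "grip": 100}, {"tx": 0, "ty": -3, "tz": 1, "rx": 0, "ry": 0, "rz": 0, "grip": 100}]}}

```text
t: 0.4
eef_pos: [203.9, -590.8, 301.6]
tcp_rot: [-1.571, 0.0, -1.254]
ft_force: [0.8, -0.9, 0.3]
opening: 0.998
```

>>> {"name": "move_arm", "arguments": {"rows": [{"tx": -1, "ty": 0, "tz": 3.7, "rx": 0, "ry": 0, "rz": 0, "grip": 100}, {"tx": -1, "ty": 0, "tz": 3.7, "rx": 0, "ry": 0, "rz": 0, "grip": 100}, {"tx": -1, "ty": 0, "tz": 3.7, "rx": 0, "ry": 0, "rz": 0, "grip": 100}, {"tx": -1, "ty": 0, "tz": 3.7, "rx": 0, "ry": 0, "rz": 0, "grip": 100}, {"tx": -1, "ty": 0, "tz": 3.7, "rx": 0, "ry": 0, "rz": 0, "grip": 100}, {"tx": -1, "ty": 0, "tz": 3.7, "rx": 0, "ry": 0, "rz": 0, "grip": 100}, {"tx": -1, "ty": 0, "tz": 3.7, "rx": 0, "ry": 0, "rz": 0, "grip": 100}, {"tx": -1, "ty": 0, "tz": 3.7, "rx": 0, "ry": 0, "rz": 0, "grip": 100}, {"tx": -1, "ty": 0, "tz": 3.6, "rx": 0, "ry": 0, "rz": 0, "grip": 100}]}}

```text
t: 1.15
eef_pos: [493.5, -399.9, 299.9]
tcp_rot: [-1.571, 0.0, -1.253]
ft_force: [0.3, -1.1, 0.2]
opening: 1.003
```

>>> {"name": "move_arm", "arguments": {"rows": [{"tx": 0, "ty": 0, "tz": 0, "rx": 0, "ry": -0.12, "rz": 0, "grip": 100}, {"tx": 0, "ty": 0, "tz": 0, "rx": 0, "ry": -0.12, "rz": 0, "grip": 100}, {"tx": 0, "ty": 0, "tz": 0, "rx": 0, "ry": -0.12, "rz": 0, "grip": 100}, {"tx": 0, "ty": 0, "tz": 0, "rx": 0, "ry": -0.12, "rz": 0, "grip": 100}, {"tx": 0, "ty": 0, "tz": 0, "rx": 0, "ry": -0.12, "rz": 0, "grip": 100}, {"tx": 0, "ty": 0, "tz": 0, "rx": 0, "ry": -0.12, "rz": 0, "grip": 100}, {"tx": 0, "ty": 0, "tz": 0, "rx": 0, "ry": -0.12, "rz": 0, "grip": 100}, {"tx": 0, "ty": 0, "tz": 0, "rx": 0, "ry": -0.12, "rz": 0, "grip": 100}, {"tx": 0, "ty": 0, "tz": 0, "rx": 0, "ry": -0.12, "rz": 0, "grip": 100}, {"tx": 0, "ty": 0, "tz": 0, "rx": 0, "ry": -0.12, "rz": 0, "grip": 100}]}}

```text
t: 1.98
eef_pos: [492.0, -401.3, 299.7]
tcp_rot: [-1.57, 0.0, -0.047]
ft_force: [0.8, -0.5, -0.5]
opening: 1.003
```

```bash
python3 - <<'E'
from h import *
c=env.calibration("wrist"); p,d=env.read_camera("wrist"); cv2.imwrite("pics/c_wrist.png",p); np.save("c.npy",d); np.save("c_cal.npy",c,allow_pickle=True); print(c); print(env.state()['eef_pos'],env.state()['tcp_rot'])
E
```

```text
{'vertical_fov': 62.14620282863081, 'cx': 318.29102502250345, 'cy': 199.72807807174812, 'eye': array([ 496.38388634, -320.94872293,  484.62852364]), 'rotation': array([-2.85018315e-01,  4.44689012e-05, -4.72463224e-02])}
[ 491.98019984 -401.27519338  299.73964708] [-1.57048149e+00  4.98307026e-04 -3.82205172e-02]
```

View pics/c_wrist.png

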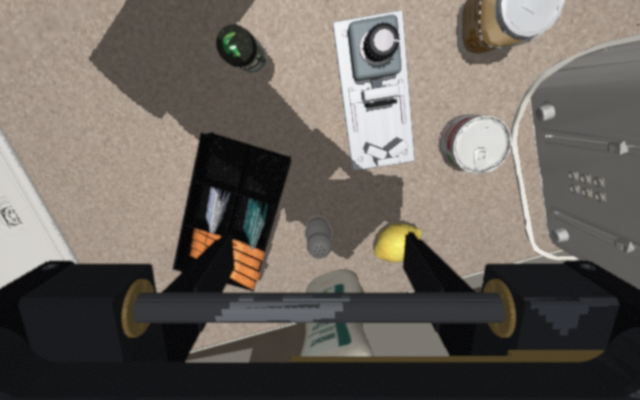

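```bash
python3 - <<'E'
from h import *
p=cv2.imread('pics/c_wrist.png')
o=cv2.resize(p[0:190,190:430],None,fx=3.3,fy=3.3,interpolation=cv2.INTER_CUBIC)[:600]
cv2.imwrite('pics/c_crop.png',o[:,:800])
d=np.load('c.npy'); c=np.load('c_cal.npy',allow_pickle=True).item()
for u,v in [(335,21),(402,11),(413,160),(355,169)]: print('plate',onplane(c,u,v,12).round(1), pt(c,d,u+(4 if u<380 else -4),v+(4 if v<90 else -4)).round(1))
def plane_pts(zlo,zhi,box):
    vs,us=np.mgrid[box[1]:box[3],box[0]:box[2]]
    f=200/np.tan(np.radians(c["vertical_fov"])/2); dd=d[box[1]:box[3],box[0]:box[2]]
    q=np.stack([(us-c["cx"])/f,-(vs-c["cy"])/f,-np.ones_like(us,float)],-1)*dd[...,None]
    P=q@RR(c["rotation"]).T+c["eye"]; m=(P[...,2]>zlo)&(P[...,2]<zhi); return P[m]
for nm,z,b in [('lid',(98,112),(205,15,280,85)),('cap',(85,98),(350,10,410,70)),('housing',(44,56),(340,10,410,90)),('jawtops',(50,63),(340,80,420,165)),('shaker',(80,100),(290,205,340,260)),('plate',(8,17),(330,5,420,175))]:
    P=plane_pts(*z,b); print(nm,len(P),P.mean(0).round(1),P.min(0).round(1),P.max(0).round(1))
E
```

```text
plate [ 522.5 -221.8   12. ] [ 527.8 -225.8    7.4]
plate [ 608.  -214.4   12. ] [ 604.5 -217.4    5.5]
plate [ 628.2 -406.4   12. ] [ 623.9 -401.3    6.3]
plate [ 545.  -415.6   12. ] [ 551.5 -411.     6.5]
lid 1015 [ 410.2 -257.    99.2] [ 390.1 -276.7   98. ] [ 429.5 -237.8  102.1]
cap 969 [ 569.  -259.6   91.8] [ 551.3 -277.5   85.1] [ 588.3 -241.4   95.5]
housing 879 [ 566.  -268.7   46.4] [ 540.7 -309.6   44. ] [ 598.2 -225.4   55.2]
jawtops 481 [ 579.4 -349.    50.8] [ 553.8 -403.5   50. ] [ 609.2 -304.5   53.1]
shaker 225 [ 488.  -506.7   81.9] [ 476.4 -518.8   80. ] [ 499.2 -494.5   84. ]
plate 735 [ 572.6 -326.3   12.1] [ 525.6 -410.     8. ] [ 630.7 -222.7   16.9]
```

View pics/c_crop.png

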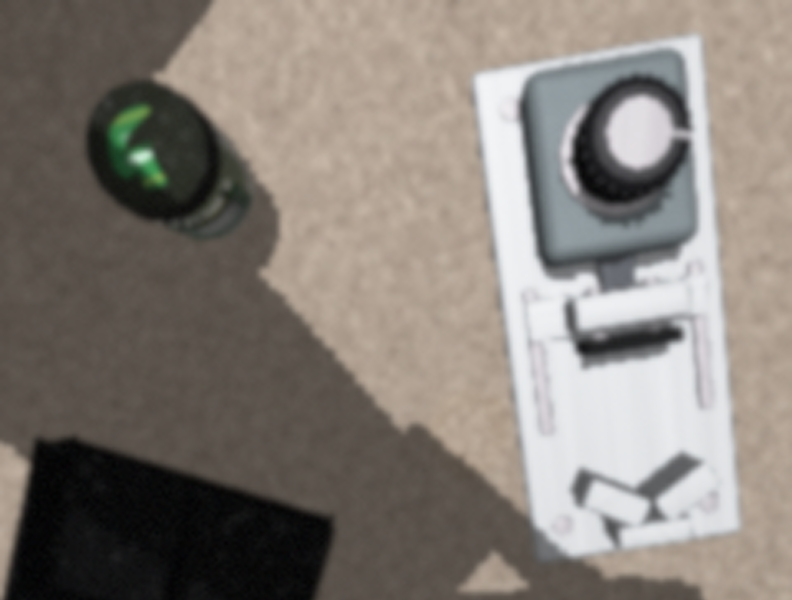

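```bash
python3 - <<'E'
from h import *
c=np.load('c_cal.npy',allow_pickle=True).item()
print('cap wrist',onplane(c,383.9,40.3,91.5)); print('lid wrist',onplane(c,236,45.5,105))
S=env.calibration('scene');T=env.calibration('side')
# crops: scale 2.8
s=lambda x,y:(260+x/2.8,150+y/2.8); t=lambda x,y:(280+(x-392)/2.8,160+y/2.8)
print('cap scene',onplane(S,*s(116,155),91.5),'side',onplane(T,*t(507,147),91.5))
print('lid scene',onplane(S,*s(295,203),105),'side',onplane(T,*t(730,149),105))
go([409,-257,180],0.0)
E
```

```text
cap wrist [ 570.32537378 -259.80416051   91.5       ]
lid wrist [ 412.84284843 -259.56554834  105.        ]
cap scene [ 565.77186839 -258.4536151    91.5       ] side [ 567.75684159 -259.88214192   91.5       ]
lid scene [ 402.29370498 -248.91306543  105.        ] side [ 407.71015673 -249.5922108   105.        ]
pos [ 492.  -401.3  299.7] rot [-1.5705e+00  5.0000e-04 -3.8200e-02] t 2.03
tool-axes shift cm [-8.84 11.98 14.1 ]
yaw turn ry (cw +): -0.038
```

>>> {"name": "move_arm", "arguments": {"rows": [{"tx": -1.4, "ty": 1.8, "tz": 2.4, "rx": 0, "ry": 0, "rz": 0, "grip": 100}, {"tx": -1.4, "ty": 1.8, "tz": 2.4, "rx": 0, "ry": 0, "rz": 0, "grip": 100}, {"tx": -1.4, "ty": 1.8, "tz": 2.4, "rx": 0, "ry": 0, "rz": 0, "grip": 100}, {"tx": -1.4, "ty": 1.8, "tz": 2.4, "rx": 0, "ry": 0, "rz": 0, "grip": 100}, {"tx": -1.4, "ty": 1.8, "tz": 2.4, "rx": 0, "ry": 0, "rz": 0, "grip": 100}, {"tx": -1.4, "ty": 1.8, "tz": 2.4, "rx": 0, "ry": 0, "rz": 0, "grip": 100}, {"tx": 0, "ty": 0, "tz": 0, "rx": 0, "ry": 0, "rz": 0, "grip": 100}, {"tx": 0, "ty": 0, "tz": 0, "rx": 0, "ry": 0, "rz": 0, "grip": 100}]}}

```text
t: 2.7
eef_pos: [415.5, -252.3, 191.8]
tcp_rot: [-1.57, 0.001, -0.054]
ft_force: [-0.0, -0.3, 0.6]
opening: 0.997
```

```bash
python3 - <<'E'
from h import *
s=env.state();c=env.calibration("wrist"); p,d=env.read_camera("wrist"); cv2.imwrite("pics/d_wrist.png",p); np.save("d.npy",d); np.save("d_cal.npy",c,allow_pickle=True); print(s['eef_pos'],s['tcp_rot']); print(c['eye'],c['rotation'],[proj(c,[x,-256,105]) for x in (389,409,429)])
E
```

```text
[ 415.46461401 -252.30686737  191.84833002] [-1.57024477e+00  9.08736154e-04 -5.43535986e-02]
[ 420.51653984 -172.06799947  376.76510997] [-0.28480708  0.00048843 -0.05455406] [(np.float64(287.11203873452644), np.float64(206.3904130003294)), (np.float64(310.3709656575179), np.float64(205.18022650185154)), (np.float64(333.6815730586572), np.float64(203.9673510135894))]
```

View pics/d_wrist.png

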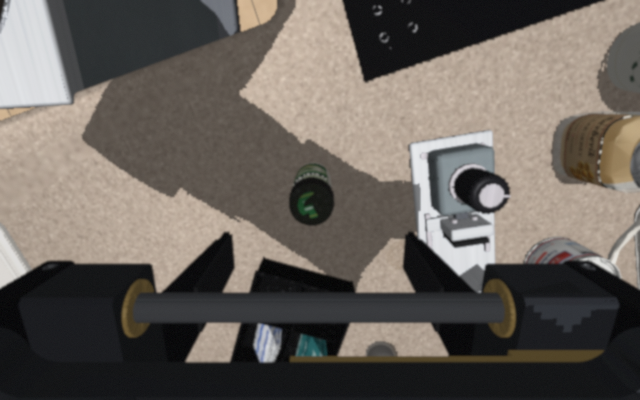

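```bash
python3 - <<'E'
from h import *
c=np.load('d_cal.npy',allow_pickle=True).item(); d=np.load('d.npy')
print(onplane(c,312,202,105), pt(c,d,265,266),pt(c,d,350,282))
E
```

```text
[ 410.56492519 -253.23435512  105.        ] [ 346.47722172 -355.88841684   18.13910873] [ 448.79620196 -394.03118199   -0.7967967 ]
```

>>> {"name": "move_arm", "arguments": {"rows": [{"tx": -0.5, "ty": 1.0, "tz": -0.1, "rx": 0, "ry": 0, "rz": 0, "grip": 100}, {"tx": 0, "ty": 2.2, "tz": 0, "rx": 0, "ry": 0, "rz": 0, "grip": 100}, {"tx": 0, "ty": 2.2, "tz": 0, "rx": 0, "ry": 0, "rz": 0, "grip": 100}, {"tx": 0, "ty": 2.2, "tz": 0, "rx": 0, "ry": 0, "rz": 0, "grip": 100}, {"tx": 0, "ty": 2.2, "tz": 0, "rx": 0, "ry": 0, "rz": 0, "grip": 100}, {"tx": 0, "ty": 2.2, "tz": 0, "rx": 0, "ry": 0, "rz": 0, "grip": 100}, {"tx": 0, "ty": 0, "tz": 0, "rx": 0, "ry": 0, "rz": 0, "grip": 100}, {"tx": 0, "ty": 0, "tz": 0, "rx": 0, "ry": 0, "rz": 0, "grip": 100}]}}

```text
t: 3.42
eef_pos: [411.2, -254.7, 71.9]
tcp_rot: [-1.57, 0.001, -0.054]
ft_force: [0.9, -0.4, 0.2]
opening: 1.004
```

>>> {"name": "move_arm", "arguments": {"rows": [{"tx": 0, "ty": 0, "tz": 0, "rx": 0, "ry": 0, "rz": 0, "grip": 10}, {"tx": 0, "ty": 0, "tz": 0, "rx": 0, "ry": 0, "rz": 0, "grip": 10}, {"tx": 0, "ty": 0, "tz": 0, "rx": 0, "ry": 0, "rz": 0, "grip": 10}, {"tx": 0, "ty": 0, "tz": 0, "rx": 0, "ry": 0, "rz": 0, "grip": 10}, {"tx": 0, "ty": 0, "tz": 0, "rx": 0, "ry": 0, "rz": 0, "grip": 10}, {"tx": 0, "ty": 0, "tz": 0, "rx": 0, "ry": 0, "rz": 0, "grip": 10}, {"tx": 0, "ty": 0, "tz": 0, "rx": 0, "ry": 0, "rz": 0, "grip": 10}, {"tx": 0, "ty": 0, "tz": 0, "rx": 0, "ry": 0, "rz": 0, "grip": 10}]}}

```text
t: 4.08
eef_pos: [410.8, -253.9, 72.1]
tcp_rot: [-1.571, -0.0, -0.053]
ft_force: [0.2, -0.1, -0.6]
opening: 0.498
```

>>> {"name": "move_arm", "arguments": {"rows": [{"tx": 0, "ty": 0, "tz": 0, "rx": 0, "ry": 0, "rz": 0, "grip": 10}, {"tx": 0, "ty": 0, "tz": 0, "rx": 0, "ry": 0, "rz": 0, "grip": 10}, {"tx": 0, "ty": 0, "tz": 0, "rx": 0, "ry": 0, "rz": 0, "grip": 10}, {"tx": 0, "ty": 0, "tz": 0, "rx": 0, "ry": 0, "rz": 0, "grip": 10}, {"tx": 0, "ty": 0, "tz": 0, "rx": 0, "ry": 0, "rz": 0, "grip": 10}, {"tx": 0, "ty": 0, "tz": 0, "rx": 0, "ry": 0, "rz": 0, "grip": 10}]}}

```text
t: 4.58
eef_pos: [410.7, -253.8, 72.0]
tcp_rot: [-1.571, 0.0, -0.053]
ft_force: [-1.2, -0.2, 0.8]
opening: 0.42
```

>>> {"name": "move_arm", "arguments": {"rows": [{"tx": 0, "ty": -0.6, "tz": 0, "rx": 0, "ry": 0, "rz": 0, "grip": 10}, {"tx": 0, "ty": -1.2, "tz": 0, "rx": 0, "ry": 0, "rz": 0, "grip": 10}, {"tx": 0, "ty": -2.4, "tz": 0, "rx": 0, "ry": -0.05, "rz": 0, "grip": 10}, {"tx": 0, "ty": -2.4, "tz": 0, "rx": 0, "ry": -0.05, "rz": 0, "grip": 10}, {"tx": 0, "ty": -2.4, "tz": 0, "rx": 0, "ry": -0.06, "rz": 0, "grip": 10}, {"tx": 0, "ty": -2.4, "tz": 0, "rx": 0, "ry": 0, "rz": 0, "grip": 10}, {"tx": 0, "ty": -1.2, "tz": 0, "rx": 0, "ry": 0, "rz": 0, "grip": 10}, {"tx": 0, "ty": -0.6, "tz": 0, "rx": 0, "ry": 0, "rz": 0, "grip": 10}, {"tx": 0, "ty": 0, "tz": 0, "rx": 0, "ry": 0, "rz": 0, "grip": 10}]}}

```text
t: 5.33
eef_pos: [411.0, -254.0, 205.2]
tcp_rot: [-1.572, -0.002, 0.107]
ft_force: [-0.9, -0.9, -1.7]
opening: 0.418
```

```bash
python3 - <<'E'
from h import *
s=env.state();c=env.calibration("wrist"); p,d=env.read_camera("wrist"); cv2.imwrite("pics/e_wrist.png",p); np.save("e.npy",d); np.save("e_cal.npy",c,allow_pickle=True)
p,d=env.read_camera("side"); cv2.imwrite("pics/e_side.png",p);np.save("e_side.npy",d)
print(s['opening'],proj(c,s['eef_pos']+np.array([0,0,33])))
go([582,-366,205],0.1)
E
```

```text
0.41785748909187925 (np.float64(317.0418085703705), np.float64(267.683416186702))
pos [ 410.5 -253.6  203.5] rot [-1.5704e+00  5.0000e-04  1.0700e-01] t 5.43
tool-axes shift cm [ 15.85  -0.17 -13.01]
yaw turn ry (cw +): 0.007
```

View pics/e_wrist.png

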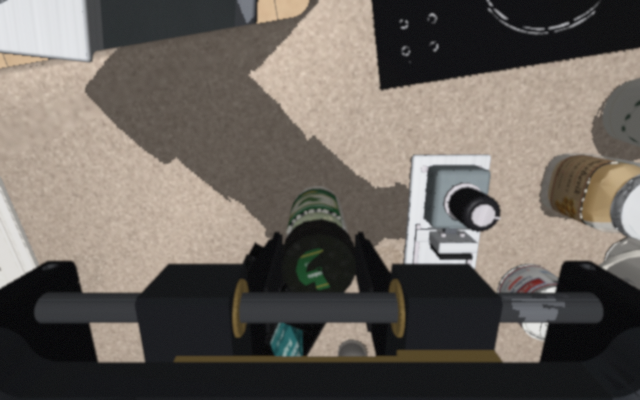

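View pics/e_side.png

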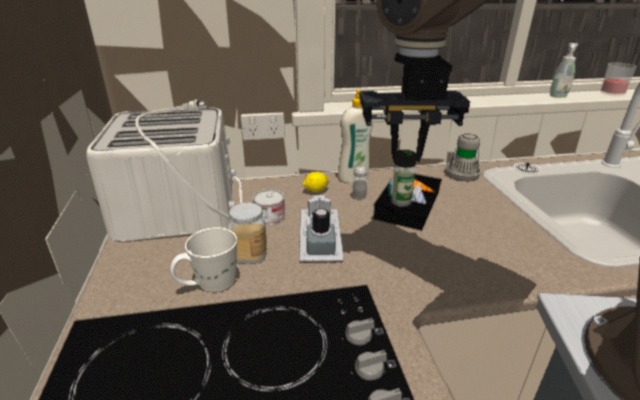

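```bash
python3 - <<'E'
from h import *
c=np.load('e_cal.npy',allow_pickle=True).item(); p=cv2.imread('pics/e_wrist.png')
tcp=np.array([410.5,-253.8,204.5])
for off,col in [(0,(0,0,255)),(5,(0,255,255))]:
    zt=np.array([-np.sin(.107),np.cos(.107),0])
    P=[proj(c,tcp+off*zt+[20.3*np.cos(a),20.3*np.sin(a),33]) for a in np.linspace(0,6.28,60)]
    cv2.polylines(p,[np.int32(P)],True,col,1)
q=cv2.resize(p[170:310,240:400],None,fx=4,fy=4,interpolation=cv2.INTER_CUBIC); cv2.imwrite('pics/e2.png',q)
E
```

```text
(no output)
```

View pics/e2.png

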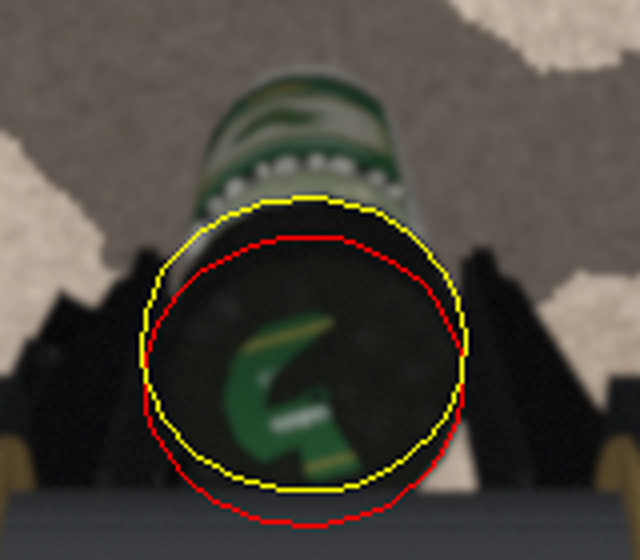

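```bash
python3 - <<'E'
from h import *
c=np.load('c_cal.npy',allow_pickle=True).item(); d=np.load('c.npy')
cc=np.array([575.9,-314.6]); yw=0.108
R=np.array([[np.cos(yw),np.sin(yw)],[-np.sin(yw),np.cos(yw)]])
f=lambda u,v,z:R@(onplane(c,u,v,z)[:2]-cc)
for z in (40,50,56): print(z,'pad front',f(381,108.2,z).round(1),'jaw -y edge',f(381,190/3.3*0+99,z).round(1))
print('cap',R@(np.array([569,-260])-cc))
# V jaw tips on z=56
for x,y in [(580,475),(690,457),(650,512),(600,480),(715,480),(625,540),(690,525)]: print(x,y,f(190+x/3.3,y/3.3,56).round(1))
# depth heights profile along column
for v in range(84,170,2):
    u=int(381+ (v-108)*0.09); q=pt(c,d,u,v); print(v,(R@(q[:2]-cc)).round(1),(q[2]+5.5).round(0),end=' | ')
E
```

```text
40 pad front [ -0.8 -17.3] jaw -y edge [ 0.3 -5.9]
50 pad front [ -2.6 -16.8] jaw -y edge [-1.5 -5.7]
56 pad front [ -3.7 -16.6] jaw -y edge [-2.6 -5.6]
cap [-0.97445499 55.02563437]
580 475 [-27.5 -57.6]
690 457 [ 15.3 -57.3]
650 512 [ -2.  -76.1]
600 480 [-20.  -60.7]
715 480 [ 24.2 -67.6]
625 540 [-12.9 -85.7]
690 525 [ 13.  -83.7]
84 [ 1.1 13.1] 30.0 | 86 [ 2.2 10.5] 30.0 | 88 [-3.   7.6] 58.0 | 90 [-2.8  5.3] 56.0 | 92 [-3.2  3. ] 56.0 | 94 [-3.6  0.6] 57.0 | 96 [-3.4 -1.8] 55.0 | 98 [ 3.5 -4.9] 21.0 | 100 [ 3.4 -7.5] 20.0 | 102 [-2.9 -9.2] 54.0 | 104 [ -2.8 -11.6] 53.0 | 106 [  3.9 -15.6] 13.0 | 108 [  5.1 -18.5] 12.0 | 110 [  4.8 -21.1] 12.0 | 112 [  4.4 -23.8] 13.0 | 114 [  4.3 -26.5] 12.0 | 116 [  4.1 -29.2] 12.0 | 118 [  3.8 -31.9] 12.0 | 120 [  4.8 -34.8] 12.0 | 122 [  4.7 -37.6] 12.0 | 124 [  4.4 -40.4] 11.0 | 126 [  3.9 -43. ] 13.0 | 128 [  3.8 -45.8] 12.0 | 130 [  3.6 -48.7] 11.0 | 132 [  4.4 -51.5] 13.0 | 134 [  4.2 -54.2] 13.0 | 136 [  3.8 -57. ] 13.0 | 138 [  3.7 -59.9] 12.0 | 140 [  3.4 -62.7] 12.0 | 142 [  4.9 -66. ] 10.0 | 144 [  4.4 -68.7] 11.0 | 146 [  3.4 -70.8] 16.0 | 148 [  1.3 -72. ] 26.0 | 150 [ -4. -70.] 55.0 | 152 [ -4.5 -72.4] 56.0 | 154 [ -3.4 -75.3] 56.0 | 156 [ -3.6 -77.9] 56.0 | 158 [ -3.7 -80.7] 55.0 | 160 [ -4.3 -83. ] 57.0 | 162 [ -4.5 -85.7] 56.0 | 164 [ -3.5 -88.6] 56.0 | 166 [   6.2 -103.4] -0.0 | 168 [   5.9 -106.4] -0.0 |
```

>>> {"name": "move_arm", "arguments": {"rows": [{"tx": 0.5, "ty": -0.4, "tz": -1.4, "rx": 0, "ry": 0, "rz": 0, "grip": 10}, {"tx": 0.9, "ty": -0.5, "tz": -3, "rx": 0, "ry": 0, "rz": 0, "grip": 10}, {"tx": 0.9, "ty": -0.5, "tz": -3, "rx": 0, "ry": 0, "rz": 0, "grip": 10}, {"tx": 0.9, "ty": -0.5, "tz": -3, "rx": 0, "ry": 0, "rz": 0, "grip": 10}, {"tx": 0.9, "ty": -0.5, "tz": -3, "rx": 0, "ry": 0, "rz": 0, "grip": 10}, {"tx": 0.9, "ty": -0.1, "tz": -2.8, "rx": 0, "ry": 0, "rz": 0, "grip": 10}, {"tx": 0.2, "ty": 0, "tz": -1, "rx": 0, "ry": 0, "rz": 0, "grip": 10}, {"tx": 0, "ty": 0, "tz": 0, "rx": 0, "ry": 0, "rz": 0, "grip": 10}, {"tx": 0, "ty": 0, "tz": 0, "rx": 0, "ry": 0, "rz": 0, "grip": 10}, {"tx": 0, "ty": 0, "tz": 0, "rx": 0, "ry": 0, "rz": 0, "grip": 10}]}}

```text
t: 6.27
eef_pos: [480.3, -418.1, 228.3]
tcp_rot: [-1.569, 0.001, 0.107]
ft_force: [0.6, -1.0, -0.9]
opening: 0.422
```

```bash
python3 - <<'E'
from h import *
s=env.state();c=env.calibration("wrist"); p,d=env.read_camera("wrist"); cv2.imwrite("pics/f_wrist.png",p); np.save("f.npy",d); np.save("f_cal.npy",c,allow_pickle=True)
print(s['eef_pos'],s['tcp_rot'],c['eye'],c['rotation'])
o=cv2.resize(p[0:200,300:500],None,fx=3,fy=3,interpolation=cv2.INTER_CUBIC); cv2.imwrite('pics/f2.png',np.hstack([o]))
E
```

```text
[ 480.3156617  -418.05718772  228.25874561] [-1.56923283e+00  1.08666766e-03  1.07319385e-01] [ 472.56036665 -338.31286536  413.22964249] [-0.2838432   0.00056823  0.1071177 ]
```

View pics/f_wrist.png

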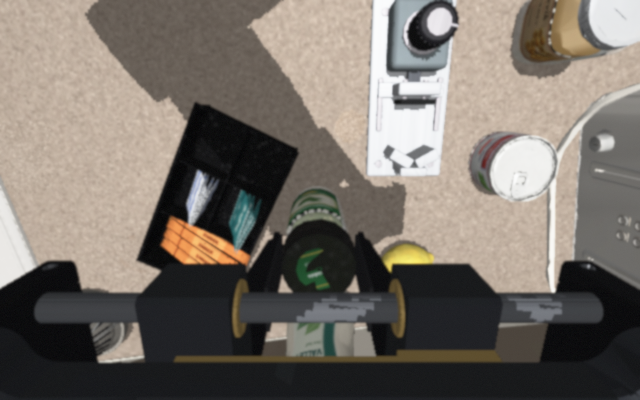

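View pics/f2.png

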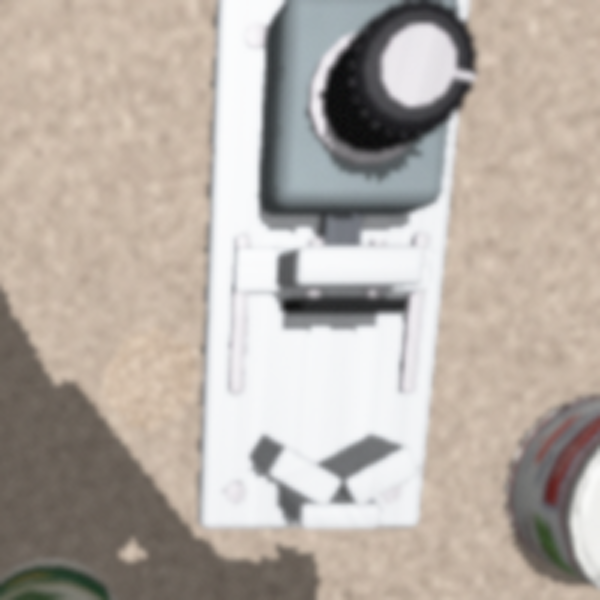

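```bash
python3 - <<'E'
from h import *
c=np.load('f_cal.npy',allow_pickle=True).item()
g=lambda x,y,z:onplane(c,300+x/3,y/3,z)[:2]
print('width',g(203,526,12),g(417,525,12)); bl=g(203,526,12);br=g(417,525,12)
l2=g(219,0,12); r2=g(452,240,12) 
print('edge yaw',np.arctan2(-(l2-bl)[0],(l2-bl)[1]),np.arctan2(-(r2-br)[0],(r2-br)[1]), 'back yaw',np.arctan2(*(br-bl)[::-1]))
yw=0.107; X=np.array([np.cos(yw),np.sin(yw)]);Y=np.array([-np.sin(yw),np.cos(yw)])
cap=g(418,65,91.5); print('cap',cap); o=cap-50*Y; print('origin from cap',o,'from back',(bl+br)/2+100*Y)
for n,x,y,z in [('backmid',310,526,12),('housing front',350,210,50),('jaw back',360,250,56.5),('jaw front',360,287,56.5),('padfront50',345,312,50),('pad shadow end on plate',330,326,12),('V vertex',343,480,56),('V back',343,525,56),('Vl tip',300,435,56),('Vr tip',405,442,56),('Vl out',268,468,56),('hl',265,150,50),('hr',445,150,50)]:
    q=g(x,y,z)-o; print(n,(q@X).round(1),(q@Y).round(1))
print('seat',o-55*Y)
E
```

```text
width [ 542.01621296 -417.0489359 ] [ 629.34162184 -407.22686697]
edge yaw 0.1189510854676772 0.08852016924516212 back yaw 0.1120058982941915
cap [ 570.159316 -259.343435]
origin from cap [ 575.49911315 -309.05748298] from back [ 574.9993231  -312.70980548]
backmid -0.9 -103.8
housing front -5.0 14.2
jaw back -2.4 1.0
jaw front -1.4 -11.0
padfront50 -4.0 -19.2
pad shadow end on plate 1.2 -24.5
V vertex -1.6 -77.4
V back -0.3 -94.0
Vl tip -18.3 -61.3
Vr tip 19.4 -63.8
Vl out -29.0 -73.1
hl -35.1 33.1
hr 25.3 33.1
seat [ 581.37289002 -363.74293575]
```

>>> {"name": "move_arm", "arguments": {"rows": [{"tx": 1.2, "ty": 0, "tz": 0.6, "rx": 0, "ry": 0, "rz": 0, "grip": 10}, {"tx": 2.1, "ty": 0, "tz": 0.9, "rx": 0, "ry": 0, "rz": 0, "grip": 10}, {"tx": 2.1, "ty": 0, "tz": 0.9, "rx": 0, "ry": 0, "rz": 0, "grip": 10}, {"tx": 2.1, "ty": 0, "tz": 0.9, "rx": 0, "ry": 0, "rz": 0, "grip": 10}, {"tx": 2.1, "ty": 0, "tz": 0.9, "rx": 0, "ry": 0, "rz": 0, "grip": 10}, {"tx": 1.0, "ty": 0, "tz": 0.4, "rx": 0, "ry": 0, "rz": 0, "grip": 10}, {"tx": 0, "ty": 2.5, "tz": 0, "rx": 0, "ry": 0, "rz": 0, "grip": 10}, {"tx": 0, "ty": 2.5, "tz": 0, "rx": 0, "ry": 0, "rz": 0, "grip": 10}, {"tx": 0, "ty": 0, "tz": 0, "rx": 0, "ry": 0, "rz": 0, "grip": 10}, {"tx": 0, "ty": 0, "tz": 0, "rx": 0, "ry": 0, "rz": 0, "grip": 10}]}}

```text
t: 7.15
eef_pos: [581.0, -361.6, 178.7]
tcp_rot: [-1.569, 0.002, 0.107]
ft_force: [-0.3, -0.7, -0.1]
opening: 0.417
```

```bash
python3 - <<'E'
from h import *
go([581,-360.5,85.5],.107)
p,d=env.read_camera("side"); q=env.read_camera("scene")[0]
o=np.hstack([cv2.resize(x,None,fx=2.6,fy=2.6,interpolation=cv2.INTER_CUBIC) for x in (p[110:270,260:400],q[110:270,250:390])]); cv2.imwrite('pics/g.png',o)
go([581,-360.5,85.5],.107)
E
```

```text
pos [ 581.  -361.6  178.7] rot [-1.5694  0.0016  0.1072] t 7.15
tool-axes shift cm [0.03 9.32 0.1 ]
yaw turn ry (cw +): 0.0
pos [ 581.7 -362.6  180.7] rot [-1.5722e+00 -1.4000e-03  1.0690e-01] t 7.25
tool-axes shift cm [-0.06  9.52  0.23]
yaw turn ry (cw +): -0.0
```

View pics/g.png

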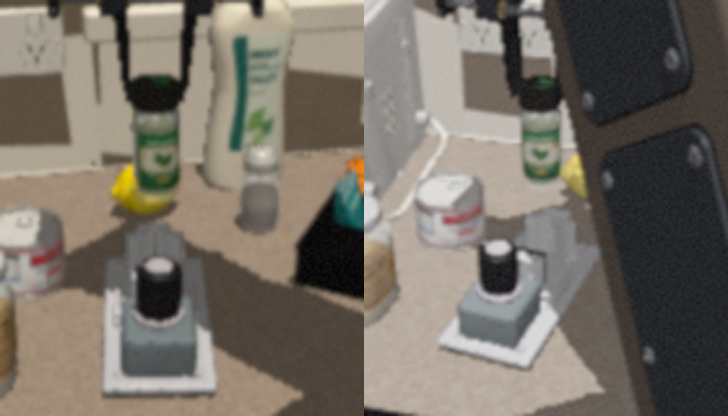

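>>> {"name": "move_arm", "arguments": {"rows": [{"tx": 0, "ty": 1.8, "tz": 0.1, "rx": 0, "ry": 0, "rz": 0, "grip": 10}, {"tx": 0, "ty": 1.8, "tz": 0, "rx": 0, "ry": 0, "rz": 0, "grip": 10}, {"tx": 0, "ty": 1.8, "tz": 0, "rx": 0, "ry": 0, "rz": 0, "grip": 10}, {"tx": 0, "ty": 1.2, "tz": 0, "rx": 0, "ry": 0, "rz": 0, "grip": 10}, {"tx": 0, "ty": 0.9, "tz": 0, "rx": 0, "ry": 0, "rz": 0, "grip": 10}, {"tx": 0, "ty": 0.6, "tz": 0, "rx": 0, "ry": 0, "rz": 0, "grip": 10}, {"tx": 0, "ty": 0.5, "tz": 0, "rx": 0, "ry": 0, "rz": 0, "grip": 10}, {"tx": 0, "ty": 0.3, "tz": 0, "rx": 0, "ry": 0, "rz": 0, "grip": 10}, {"tx": 0, "ty": 0.3, "tz": 0, "rx": 0, "ry": 0, "rz": 0, "grip": 10}, {"tx": 0, "ty": 0, "tz": 0, "rx": 0, "ry": 0, "rz": 0, "grip": 10}]}}

```text
t: 8.08
eef_pos: [581.2, -361.5, 87.1]
tcp_rot: [-1.571, -0.0, 0.107]
ft_force: [-0.8, 0.7, -0.7]
opening: 0.38
```

```bash
python3 - <<'E'
from h import *
print(env.state()['ft_force'])
c=env.calibration("wrist");w,d=env.read_camera("wrist"); cv2.imwrite('pics/h_w.png',w)
p,_=env.read_camera("side"); q=env.read_camera("scene")[0]
o=np.hstack([cv2.resize(x,None,fx=2.6,fy=2.6,interpolation=cv2.INTER_CUBIC) for x in (p[110:270,260:400],q[110:270,250:390])]); cv2.imwrite('pics/h.png',o)
go([581,-360.5,84],.107)
E
```

```text
[-0.82973735  0.73446314 -0.6970487 ]
pos [ 581.3 -361.4   87.2] rot [-1.571e+00 -1.000e-04  1.068e-01] t 8.23
tool-axes shift cm [-0.02  0.32  0.1 ]
yaw turn ry (cw +): -0.0
```

View pics/h.png

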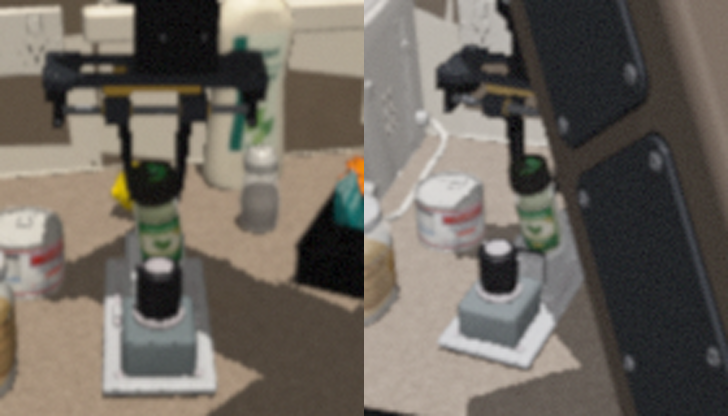

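View pics/h_w.png

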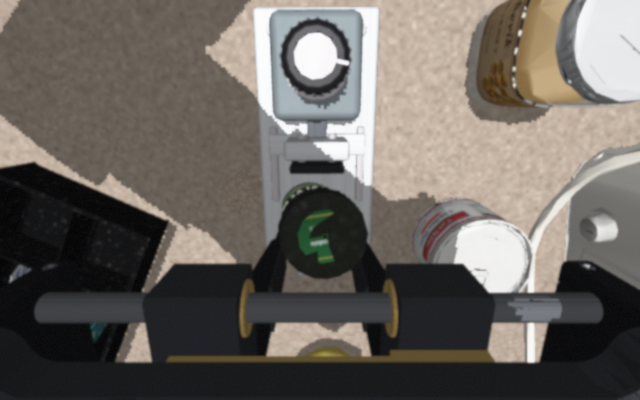

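```bash
python3 - <<'E'
from h import *
c=env.calibration("wrist");w,d=env.read_camera("wrist"); 
o=cv2.resize(w[100:300,220:420],None,fx=3,fy=3,interpolation=cv2.INTER_CUBIC); cv2.imwrite('pics/i.png',o)
for u,v in [(300,215),(323,215),(345,215),(300,240),(323,240),(345,240),(323,200),(323,260),(310,255),(298,190),(303,193)]: print(u,v,pt(c,d,u,v).round(1))
print(env.state()['opening'],env.state()['ft_force'],env.state()['eef_pos'])
E
```

```text
300 215 [ 570.5 -329.7  133.4]
323 215 [ 580.5 -328.6  133.4]
345 215 [ 590.3 -327.8  132.8]
300 240 [ 571.6 -339.9  137.3]
323 240 [ 581.7 -339.6  135.5]
345 240 [ 591.6 -339.   134.4]
323 200 [ 579.8 -322.2  132. ]
323 260 [ 582.7 -348.3  137.6]
310 255 [ 576.6 -346.1  138.4]
298 190 [ 567.2 -329.3   93. ]
303 193 [ 570.6 -323.8  117.9]
0.38435543831675945 [ 0.35292638  0.31920054 -2.34575682] [ 581.333801   -361.41924467   87.21712414]
```

View pics/i.png

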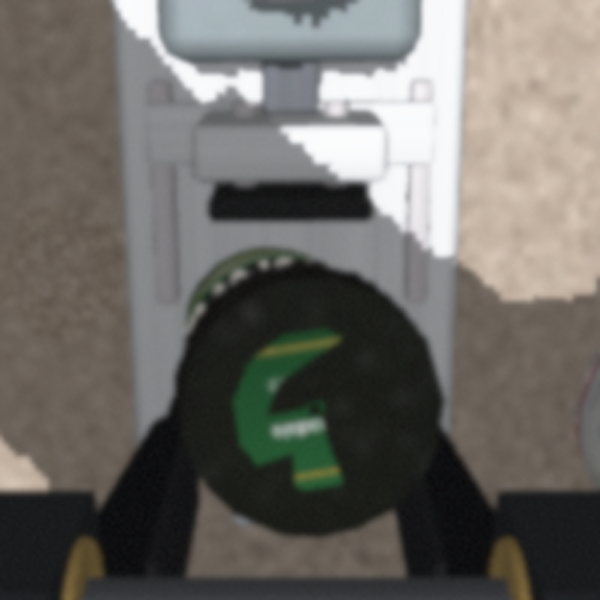

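```bash
python3 - <<'E'
from h import *
c=env.calibration("wrist");w,d=env.read_camera("wrist")
P=[];
for v in range(190,276,1):
  for u in range(280,368,1):
    if ((u-323)/40)**2+((v-233)/40)**2<1:
        P.append(pt(c,d,u,v))
P=np.array(P); 
for it in range(3):
    A=np.c_[P[:,:2]-P[:,:2].mean(0),np.ones(len(P))]; k=np.linalg.lstsq(A,P[:,2],rcond=None)[0]; r=P[:,2]-A@k; m=abs(r)<2.5*r.std()+.1; P=P[m]
print(k,len(P),P.mean(0),r.std(), P.min(0),P.max(0))
S=env.calibration('scene'); q,ds=env.read_camera('scene')
T=env.calibration('side'); q2,dt=env.read_camera('side')
o=np.hstack([cv2.resize(x,None,fx=5,fy=5,interpolation=cv2.INTER_CUBIC) for x in (q2[160:260,285:355],q[160:260,425-425+425-0-0:495] if 0 else q[160:260,440:510] if 0 else q[160:260,290:360])]); cv2.imwrite('pics/j.png',o)
for u,v in [(456,196)]: pass
for n,cc,dd,l in [('side',T,dt,[(320,178),(320,190),(321,200),(321,205)]),('scene',S,ds,[(455-0,175)])]:
    for u,v in l: print(n,u,v,pt(cc,dd,u,v).round(1))
E
```

```text
[-6.36735625e-02 -2.09675289e-01  1.34749272e+02] 4946 [ 581.42128717 -336.58694143  134.74807124] 0.6414120110119064 [ 563.94772476 -354.72411919  129.43224978] [ 599.40624727 -319.23816882  139.51780371]
side 320 178 [ 576.  -328.5  135.9]
side 320 190 [ 575.8 -327.6  107.1]
side 321 200 [ 573.9 -332.6   79.2]
side 321 205 [ 574.  -333.7   65.7]
scene 455 175 [201.6  99.1 449.4]
```

View pics/j.png

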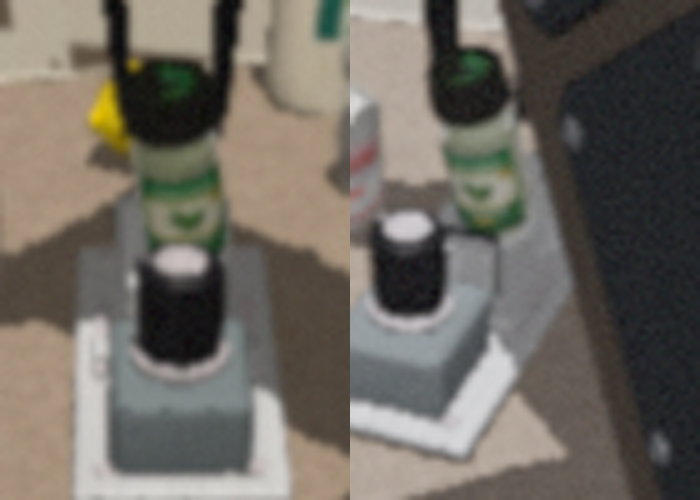

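>>> {"name": "move_arm", "arguments": {"rows": [{"tx": 0, "ty": 0, "tz": -0.2, "rx": 0.05, "ry": 0, "rz": 0, "grip": 10}, {"tx": 0.1, "ty": 0, "tz": -0.2, "rx": 0.05, "ry": 0, "rz": 0, "grip": 10}, {"tx": 0.1, "ty": 0, "tz": -0.2, "rx": 0.05, "ry": 0, "rz": 0, "grip": 10}, {"tx": 0.1, "ty": 0, "tz": -0.2, "rx": 0.05, "ry": 0, "rz": 0, "grip": 10}, {"tx": 0, "ty": 0, "tz": 0, "rx": 0, "ry": 0, "rz": 0, "grip": 10}]}}

```text
t: 8.85
eef_pos: [585.0, -370.4, 85.9]
tcp_rot: [-1.369, -0.0, 0.105]
ft_force: [0.6, -0.3, -1.6]
opening: 0.374
```

```bash
cat > lid.py <<'E'
from h import *
import sys
n=sys.argv[1]
s=env.state();c=env.calibration("wrist");w,d=env.read_camera("wrist"); cv2.imwrite(f'pics/{n}_w.png',w)
print(s['eef_pos'].round(1),s['tcp_rot'].round(3),s['ft_force'].round(1),s['opening'])
q,_=env.read_camera('scene'); q2,_=env.read_camera('side')
o=np.hstack([cv2.resize(x,None,fx=4,fy=4,interpolation=cv2.INTER_CUBIC) for x in (q2[150:260,275:375],q[150:260,290:390])]); cv2.imwrite(f'pics/{n}.png',o)
E
python3 lid.py k
```

```text
[ 585.  -370.4   85.9] [-1.369 -0.     0.105] [ 0.6 -0.3 -1.6] 0.37403335678899846
```

View pics/k.png

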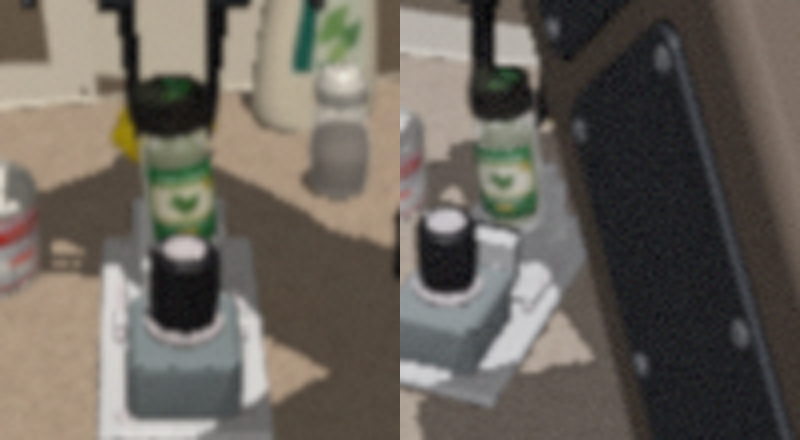

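View pics/k_w.png

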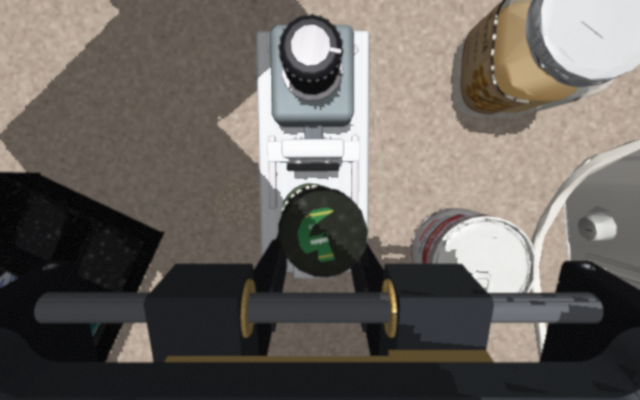

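```bash
cat > fit.py <<'E'
from h import *
import sys
cu,cv,r=map(float,sys.argv[1:4])
c=env.calibration("wrist");w,d=env.read_camera("wrist")
P=np.array([pt(c,d,u,v) for v in range(int(cv-r),int(cv+r)) for u in range(int(cu-r),int(cu+r)) if (u-cu)**2+(v-cv)**2<(r-3)**2])
for it in range(4):
    A=np.c_[P[:,:2]-P[:,:2].mean(0),np.ones(len(P))]; k=np.linalg.lstsq(A,P[:,2],rcond=None)[0]; rr=P[:,2]-A@k; m=abs(rr)<2.5*rr.std()+.1; P=P[m]
n=np.array([-k[0],-k[1],1]);n/=np.linalg.norm(n)
top=onplane(c,cu,cv,P[:,2].mean()+4); print('axis',n.round(3),'top',P.mean(0).round(1),'ray centre',top.round(1),'bottom',(top-105*n).round(1),rr.std())
print(env.state()['eef_pos'],env.state()['opening'])
E
python3 fit.py 323 231 41
```

```text
axis [0.074 0.025 0.997] top [ 586.  -352.7  137.7] ray centre [ 585.8 -352.   141.7] bottom [ 578.1 -354.5   37.1] 0.6315586925431396
[ 584.98344723 -368.41274452   86.46277385] 0.37144396618540554
```

>>> {"name": "move_arm", "arguments": {"rows": [{"tx": 0, "ty": 0, "tz": 0, "rx": 0, "ry": 0, "rz": -0.03, "grip": 10}, {"tx": 0, "ty": 0.2, "tz": 0, "rx": 0.02, "ry": 0, "rz": -0.03, "grip": 10}, {"tx": 0, "ty": 0.3, "tz": -0.08, "rx": 0, "ry": 0, "rz": 0, "grip": 10}, {"tx": 0, "ty": 0.3, "tz": -0.08, "rx": 0, "ry": 0, "rz": 0, "grip": 10}, {"tx": 0, "ty": 0, "tz": 0, "rx": 0, "ry": 0, "rz": 0, "grip": 10}]}}

```text
t: 9.47
eef_pos: [585.4, -368.2, 77.7]
tcp_rot: [-1.351, -0.057, 0.095]
ft_force: [-0.6, -0.1, -1.3]
opening: 0.376
```

```bash
python3 lid.py l; python3 fit.py 323 231 41
```

```text
[ 585.4 -368.2   77.7] [-1.351 -0.057  0.095] [-0.6 -0.1 -1.3] 0.37598524579613113
axis [ 0.019 -0.003  1.   ] top [ 584.1 -353.8  130.1] ray centre [ 583.7 -353.2  134.1] bottom [ 581.7 -352.9   29.2] 0.6215241104467847
[ 585.69277    -368.47896797   78.35220163] 0.37343242566443063
```

View pics/l_w.png

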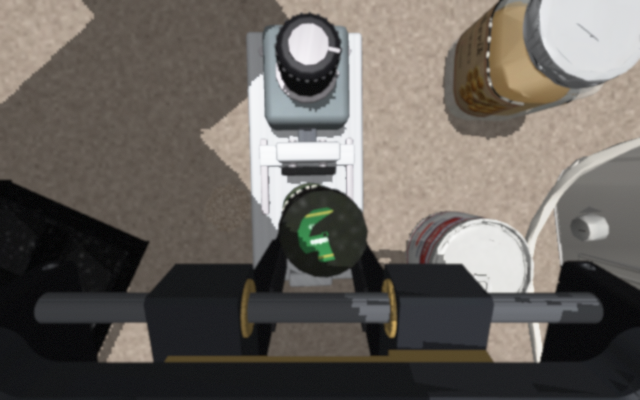

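View pics/l.png

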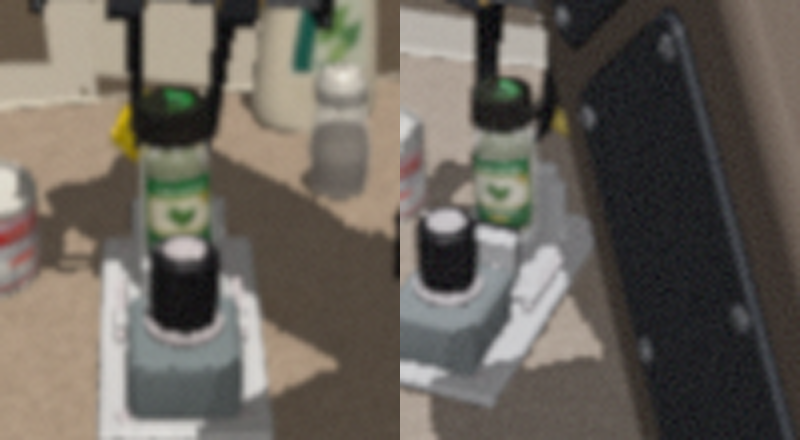

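>>> {"name": "move_arm", "arguments": {"rows": [{"tx": 0, "ty": 0, "tz": -0.25, "rx": 0, "ry": 0, "rz": 0, "grip": 10}, {"tx": 0, "ty": 0, "tz": 0, "rx": 0, "ry": 0, "rz": 0, "grip": 10}, {"tx": 0, "ty": 0, "tz": 0, "rx": 0, "ry": 0, "rz": 0, "grip": 70}, {"tx": 0, "ty": 0, "tz": 0, "rx": 0, "ry": 0, "rz": 0, "grip": 70}, {"tx": 0, "ty": 0, "tz": 0, "rx": 0, "ry": 0, "rz": 0, "grip": 70}, {"tx": 0, "ty": 0, "tz": 0, "rx": 0, "ry": 0, "rz": 0, "grip": 70}, {"tx": 0, "ty": 0, "tz": 0, "rx": 0, "ry": 0, "rz": 0, "grip": 70}, {"tx": 0, "ty": 0, "tz": 0, "rx": 0, "ry": 0, "rz": 0, "grip": 70}]}}

```text
t: 10.33
eef_pos: [585.7, -371.1, 77.8]
tcp_rot: [-1.351, -0.059, 0.095]
ft_force: [0.5, 0.1, 0.5]
opening: 0.689
```

```bash
python3 lid.py m
```

```text
[ 585.7 -371.1   77.8] [-1.351 -0.059  0.095] [0.5 0.1 0.5] 0.6892806072774306
```

View pics/m_w.png

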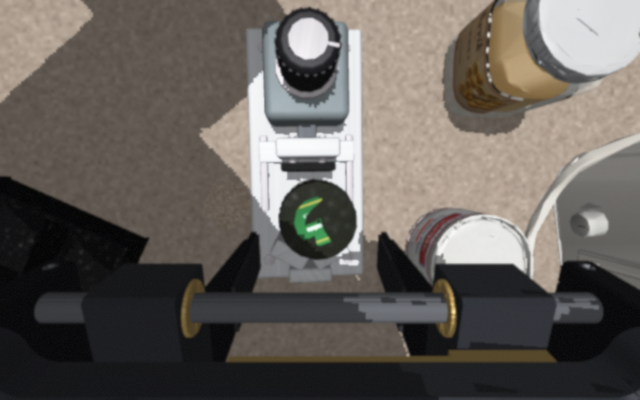

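View pics/m.png

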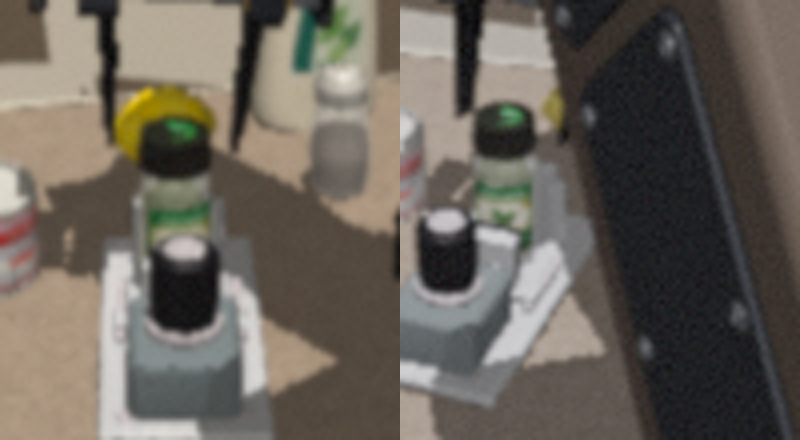

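```bash
python3 fit.py 317.5 219 37; python3 - <<'E'
from h import *
c=env.calibration("wrist")
print(onplane(c,308,39,91.5))
E
```

```text
axis [-0.019  0.006  1.   ] top [ 582.4 -353.5  111.3] ray centre [ 582.1 -353.1  115.3] bottom [ 584.1 -353.7   10.3] 0.6325931454474376
[ 585.73000943 -371.1084638    77.77646481] 0.6978596084601593
[ 569.45937821 -259.35869855   91.5       ]
```

>>> {"name": "move_arm", "arguments": {"rows": [{"tx": 0, "ty": -1.5, "tz": 0, "rx": 0, "ry": 0, "rz": 0, "grip": 80}, {"tx": 0, "ty": -3, "tz": 0, "rx": 0, "ry": 0, "rz": 0, "grip": 80}, {"tx": 0, "ty": -3, "tz": 0, "rx": 0, "ry": 0, "rz": 0, "grip": 80}, {"tx": 0, "ty": -3, "tz": 0, "rx": 0, "ry": 0, "rz": 0, "grip": 80}, {"tx": 0, "ty": -3, "tz": 0, "rx": 0, "ry": 0, "rz": 0, "grip": 80}, {"tx": 0, "ty": -1, "tz": 0, "rx": 0, "ry": 0, "rz": 0.058, "grip": 80}, {"tx": 0, "ty": 0, "tz": 0, "rx": -0.11, "ry": 0, "rz": 0, "grip": 80}, {"tx": 0, "ty": 0, "tz": 0, "rx": -0.11, "ry": 0, "rz": 0, "grip": 80}, {"tx": 0, "ty": 0, "tz": 0, "rx": 0, "ry": 0, "rz": 0, "grip": 80}]}}

```text
t: 11.28
eef_pos: [580.9, -401.4, 220.1]
tcp_rot: [-1.577, -0.003, 0.11]
ft_force: [0.1, 1.5, 0.3]
opening: 0.797
```

```bash
python3 - <<'E'
from h import *
s=env.state();c=env.calibration("wrist");w,d=env.read_camera("wrist"); cv2.imwrite('pics/n_w.png',w)
np.save('n_cal.npy',c,allow_pickle=True); np.save('n.npy',d)
go([569.5,-259.5,190])
E
```

```text
pos [ 580.7 -401.7  220. ] rot [-1.5715 -0.0027  0.1095] t 11.33
tool-axes shift cm [ 0.43  2.99 14.26]
```

View pics/n_w.png

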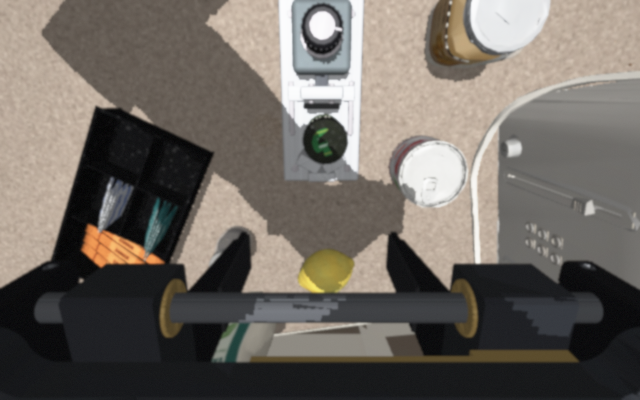

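>>> {"name": "move_arm", "arguments": {"rows": [{"tx": 0.1, "ty": 0.5, "tz": 2.5, "rx": 0, "ry": 0, "rz": 0, "grip": 80}, {"tx": 0.1, "ty": 0.5, "tz": 3, "rx": 0, "ry": 0, "rz": 0, "grip": 80}, {"tx": 0.1, "ty": 0.5, "tz": 3, "rx": 0, "ry": 0, "rz": 0, "grip": 80}, {"tx": 0.1, "ty": 0.5, "tz": 3, "rx": 0, "ry": 0, "rz": 0, "grip": 80}, {"tx": 0, "ty": 0, "tz": 2.7, "rx": 0, "ry": 0, "rz": 0, "grip": 80}, {"tx": 0, "ty": 0, "tz": 0, "rx": 0, "ry": -0.12, "rz": 0, "grip": 80}, {"tx": 0, "ty": 0, "tz": 0, "rx": 0, "ry": -0.12, "rz": 0, "grip": 80}, {"tx": 0, "ty": 0, "tz": 0, "rx": 0, "ry": -0.12, "rz": 0, "grip": 80}, {"tx": 0, "ty": 0, "tz": 0, "rx": 0, "ry": -0.12, "rz": 0, "grip": 80}, {"tx": 0, "ty": 0, "tz": 0, "rx": 0, "ry": -0.12, "rz": 0, "grip": 80}]}}

```text
t: 12.17
eef_pos: [569.3, -262.2, 198.8]
tcp_rot: [-1.57, -0.002, 0.713]
ft_force: [-0.4, -0.2, -1.2]
opening: 0.801
```

>>> {"name": "move_arm", "arguments": {"rows": [{"tx": 0, "ty": 0, "tz": 0, "rx": 0, "ry": -0.12, "rz": 0, "grip": 80}, {"tx": 0, "ty": 0, "tz": 0, "rx": 0, "ry": -0.12, "rz": 0, "grip": 80}, {"tx": 0, "ty": 0, "tz": 0, "rx": 0, "ry": -0.12, "rz": 0, "grip": 80}, {"tx": 0, "ty": 0, "tz": 0, "rx": 0, "ry": -0.12, "rz": 0, "grip": 80}, {"tx": 0, "ty": 0, "tz": 0, "rx": 0, "ry": -0.12, "rz": 0, "grip": 80}, {"tx": 0, "ty": 0, "tz": 0, "rx": 0, "ry": -0.12, "rz": 0, "grip": 80}, {"tx": 0, "ty": 0, "tz": 0, "rx": 0, "ry": -0.12, "rz": 0, "grip": 80}, {"tx": 0, "ty": 0, "tz": 0, "rx": 0, "ry": -0.12, "rz": 0, "grip": 80}, {"tx": 0, "ty": 0, "tz": 0, "rx": 0, "ry": -0.12, "rz": 0, "grip": 80}, {"tx": 0, "ty": 0, "tz": 0, "rx": 0, "ry": -0.12, "rz": 0, "grip": 80}]}}

```text
t: 13.0
eef_pos: [569.2, -262.3, 198.7]
tcp_rot: [-1.573, -0.002, 1.912]
ft_force: [0.4, -1.0, 0.4]
opening: 0.801
```

```bash
python3 - <<'E'
from h import *
s=env.state();c=env.calibration("wrist");w,d=env.read_camera("wrist"); cv2.imwrite('pics/o_w.png',w)
np.save('o_cal.npy',c,allow_pickle=True); np.save('o.npy',d)
print(s['joints'].round(3)); go([569.5,-259.5,84],1.95)
c0=np.load('n_cal.npy',allow_pickle=True).item(); print(onplane(c0,323,27,91.5))
E
```

```text
[-0.538  0.495  1.556  0.003  1.091 -2.452]
pos [ 569.2 -262.3  198.7] rot [-1.5726e+00 -1.7000e-03  1.9213e+00] t 13.05
tool-axes shift cm [ 0.24 11.47 -0.1 ]
yaw turn ry (cw +): -0.029
[ 570.58631922 -260.5057589    91.5       ]
```

View pics/o_w.png

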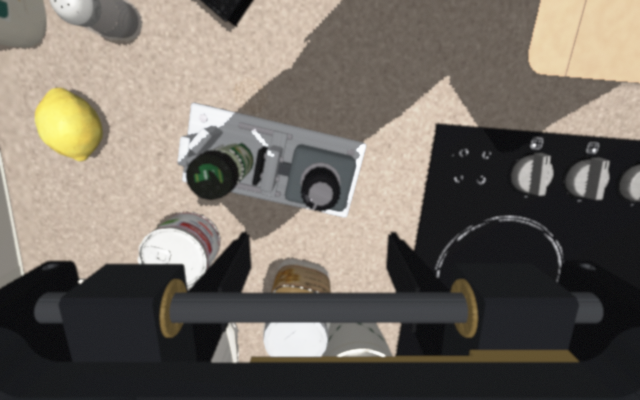

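```bash
python3 - <<'E'
from h import *
c=np.load('o_cal.npy',allow_pickle=True).item(); print(onplane(c,321,189.5,91.5)); print(onplane(c,213,175,117))
w=cv2.imread('pics/o_w.png'); cv2.imwrite('pics/o2.png',cv2.resize(w[90:230,170:380],None,fx=3.8,fy=3.8,interpolation=cv2.INTER_CUBIC))
E
```

```text
[ 565.85252905 -260.02646447   91.5       ]
[ 577.60130007 -350.01210713  117.        ]
```

View pics/o2.png

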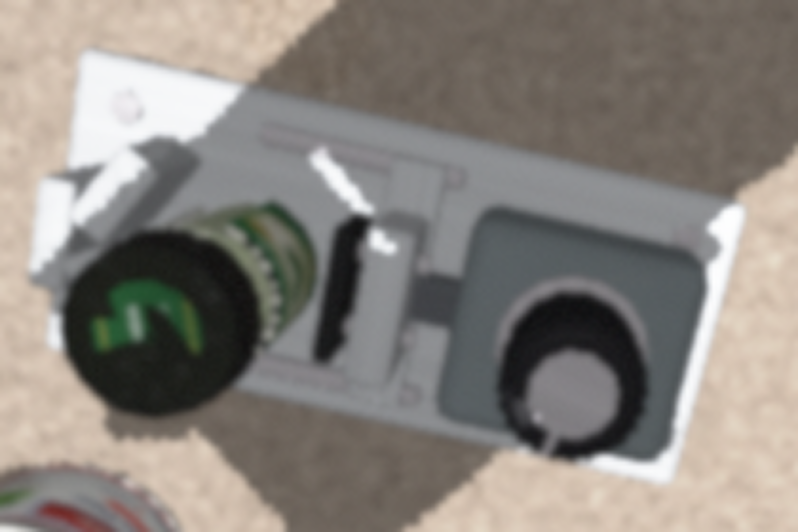

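>>> {"name": "move_arm", "arguments": {"rows": [{"tx": 0.1, "ty": 1.8, "tz": 0.1, "rx": 0, "ry": 0, "rz": 0, "grip": 65}, {"tx": 0, "ty": 2, "tz": 0, "rx": 0, "ry": 0, "rz": 0, "grip": 65}, {"tx": 0, "ty": 2, "tz": 0, "rx": 0, "ry": 0, "rz": 0, "grip": 65}, {"tx": 0, "ty": 2, "tz": 0, "rx": 0, "ry": 0, "rz": 0, "grip": 65}, {"tx": 0, "ty": 2, "tz": 0, "rx": 0, "ry": 0, "rz": 0, "grip": 65}, {"tx": 0, "ty": 1, "tz": 0, "rx": 0, "ry": 0, "rz": 0, "grip": 65}, {"tx": 0, "ty": 0.6, "tz": 0, "rx": 0, "ry": 0, "rz": 0, "grip": 65}, {"tx": 0, "ty": 0, "tz": 0, "rx": 0, "ry": 0, "rz": 0, "grip": 65}, {"tx": 0, "ty": 0, "tz": 0, "rx": 0, "ry": 0, "rz": 0, "grip": 65}]}}

```text
t: 13.8
eef_pos: [568.5, -261.5, 85.5]
tcp_rot: [-1.573, 0.001, 1.906]
ft_force: [-0.2, 0.3, -0.3]
opening: 0.648
```

```bash
python3 - <<'E'
from h import *
s=env.state();c=env.calibration("wrist");w,d=env.read_camera("wrist"); cv2.imwrite('pics/p_w.png',w)
print(proj(c,s['eef_pos']+np.array([0,0,7.5]))); go([568.3,-261.5,84],1.95)
q2,_=env.read_camera('side'); cv2.imwrite('pics/p_s.png',cv2.resize(q2[120:270,250:400],None,fx=4,fy=4,interpolation=cv2.INTER_CUBIC))
E
```

```text
(np.float64(317.3903992017514), np.float64(244.04642373554927))
pos [ 568.7 -261.5   85.9] rot [-1.5737e+00  1.4000e-03  1.9067e+00] t 13.85
tool-axes shift cm [0.02 0.19 0.03]
yaw turn ry (cw +): -0.043
```

View pics/p_w.png

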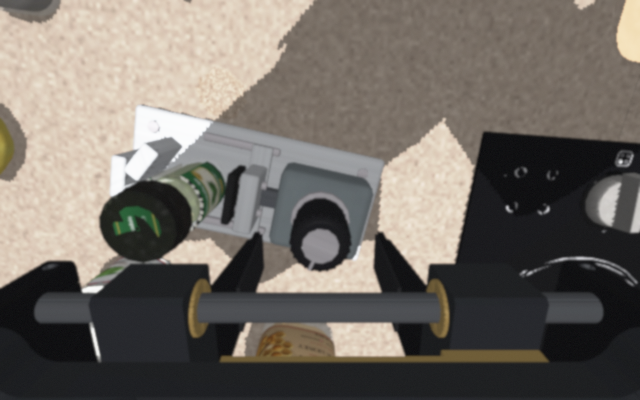

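View pics/p_s.png

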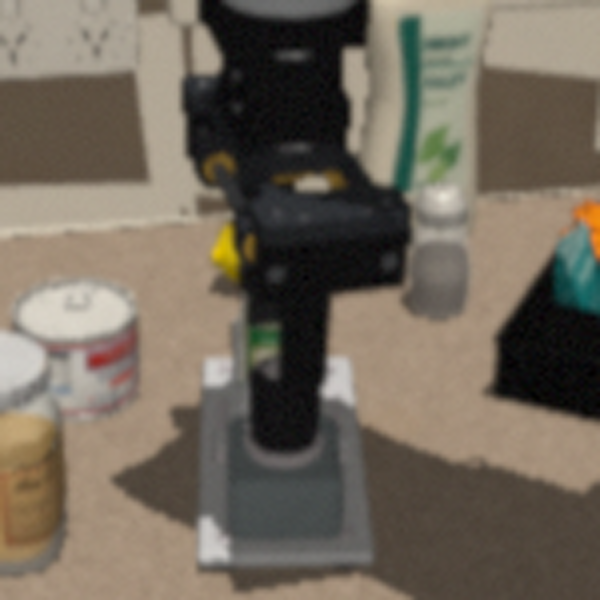

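>>> {"name": "move_arm", "arguments": {"rows": [{"tx": 0, "ty": 0.15, "tz": 0, "rx": 0, "ry": 0, "rz": 0, "grip": 10}, {"tx": 0, "ty": 0, "tz": 0, "rx": 0, "ry": 0, "rz": 0, "grip": 10}, {"tx": 0, "ty": 0, "tz": 0, "rx": 0, "ry": 0, "rz": 0, "grip": 10}, {"tx": 0, "ty": 0, "tz": 0, "rx": 0, "ry": 0, "rz": 0, "grip": 10}, {"tx": 0, "ty": 0, "tz": 0, "rx": 0, "ry": 0, "rz": 0, "grip": 10}, {"tx": 0, "ty": 0, "tz": 0, "rx": 0, "ry": 0, "rz": 0, "grip": 10}, {"tx": 0, "ty": 0, "tz": 0, "rx": 0, "ry": 0, "rz": 0, "grip": 10}, {"tx": 0, "ty": 0, "tz": 0, "rx": 0, "ry": 0, "rz": 0, "grip": 10}]}}

```text
t: 14.57
eef_pos: [568.3, -261.2, 83.5]
tcp_rot: [-1.573, 0.001, 1.907]
ft_force: [0.2, -0.1, -0.2]
opening: 0.147
```

```bash
cat > st.py <<'E'
from cell import env
s=env.state(); print(round(s['t'],2),'pos',s['eef_pos'].round(1),'yaw',s['tcp_rot'].round(3),'F',s['ft_force'].round(1),'M',s['moment'].round(3),'op',round(s['opening'],3),'q6',s['joints'][5].round(3),'tau6',s['tau'][5].round(3))
E
python3 st.py
```

```text
14.57 pos [ 568.3 -261.2   83.5] yaw [-1.573e+00  1.000e-03  1.907e+00] F [ 0.2 -0.1 -0.2] M [ 0.134 -0.188 -0.04 ] op 0.147 q6 -2.446 tau6 0.0
```

```bash
python3 - <<'E'
from h import *
s=env.state();c=env.calibration("wrist");w,d=env.read_camera("wrist"); cv2.imwrite('pics/q_w.png',w)
print(proj(c,s['eef_pos']-np.array([0,0,19])),proj(c,s['eef_pos']))
q2,_=env.read_camera('side'); q,_=env.read_camera('scene');cv2.imwrite('pics/q_s.png',np.hstack([cv2.resize(x,None,fx=4,fy=4,interpolation=cv2.INTER_CUBIC) for x in (q2[150:270,275:375],q[150:270,260:360])]))
E
```

```text
(np.float64(317.486805649085), np.float64(227.41032750463296)) (np.float64(317.41698628675596), np.float64(238.93407350553522))
```

View pics/q_w.png

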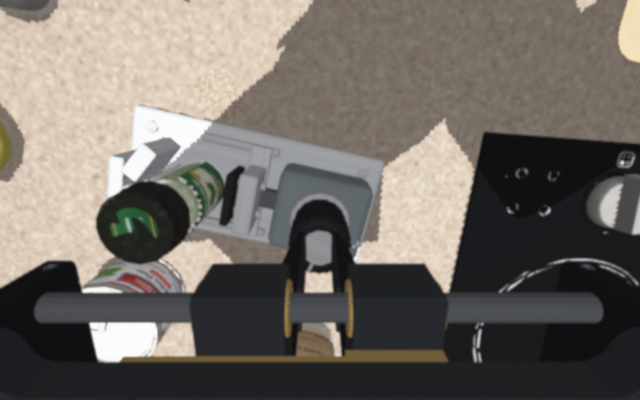

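View pics/q_s.png

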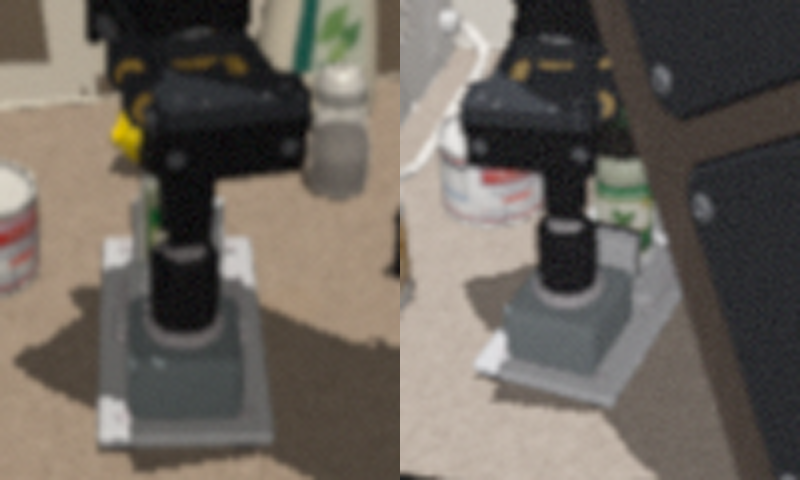

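```bash
python3 - <<'E'
import cv2,numpy as np
w=cv2.imread('pics/q_w.png')[170:300,250:390].astype(float)
o=cv2.resize(np.clip(255*(w/255)**0.4,0,255).astype(np.uint8),None,fx=4.2,fy=4.2,interpolation=cv2.INTER_CUBIC)
cv2.imwrite('pics/q2.png',o)
s=cv2.imread('pics/q_s.png').astype(float)
cv2.imwrite('pics/q3.png',np.clip(255*(s/255)**0.4,0,255).astype(np.uint8))
E
```

```text
(no output)
```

View pics/q2.png

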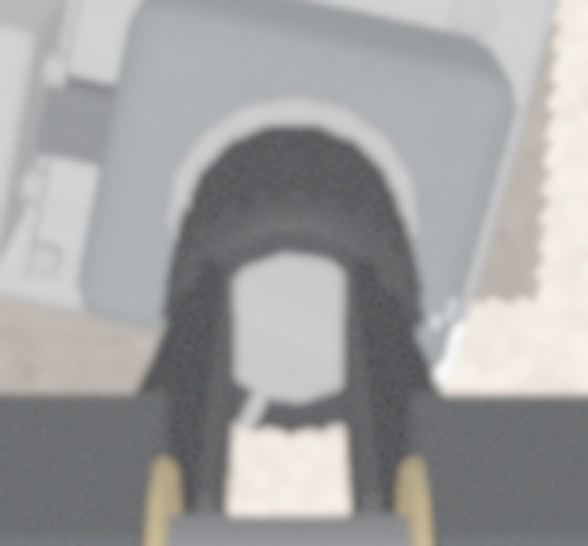

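View pics/q3.png

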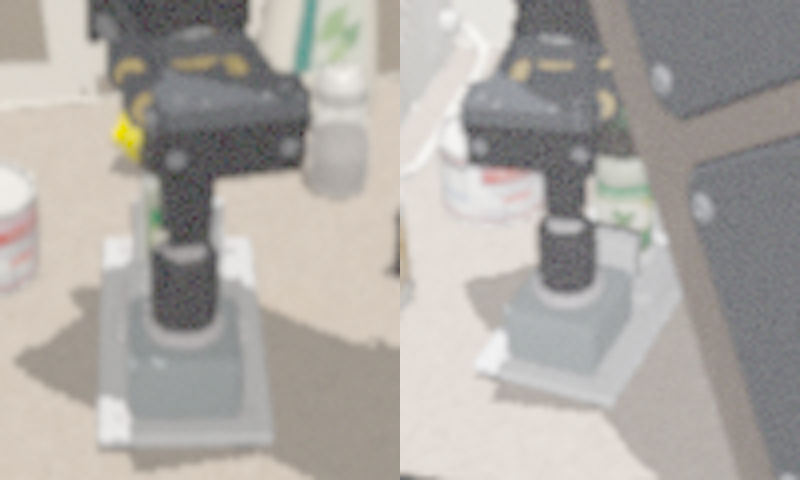

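```bash
python3 - <<'E'
from h import *
c=env.calibration("wrist");s=env.state(); w,d=env.read_camera("wrist")
R=RR(s['tcp_rot'])
for u,v in [(300,235),(298,240),(298,250),(297,260),(342,235),(344,240),(344,250),(345,260),(320,235),(320,250),(320,262),(320,210),(320,220),(300,225),(342,225)]:
    q=pt(c,d,u,v); print(u,v,q.round(1),'tool',(R.T@(q-s['eef_pos'])).round(1))
c0=np.load('d_cal.npy',allow_pickle=True).item(); d0=np.load('d.npy')
R=RR([-1.5702,.0009,-.0543]);e=np.array([415.5,-252.3,191.8])
for u,v in [(228,238),(226,242),(222,250),(215,260),(410,238),(412,242),(416,250)]:
    q=pt(c0,d0,u,v); print('d',u,v,'tool',(R.T@(q-e)).round(1))
print(s)
E
```

```text
300 235 [ 565.7 -272.6   92.3] tool [-9.9 -8.8  6.2]
298 240 [ 560.8 -274.2  111.1] tool [ -9.9 -27.7  11.2]
298 250 [ 561.  -273.5  122.1] tool [ -9.3 -38.6  10.7]
297 260 [ 560.6 -273.4  133.3] tool [ -9.1 -49.8  11.1]
342 235 [ 557.7 -250.    92.2] tool [14.1 -8.8  6.1]
344 240 [ 560.5 -247.6   91.5] tool [15.3 -8.1  2.7]
344 250 [ 553.5 -252.7  122.6] tool [ 12.8 -39.2  11. ]
345 260 [ 553.8 -253.   132.7] tool [ 12.5 -49.3  10.8]
320 235 [ 561.9 -261.8   92.2] tool [ 1.5 -8.7  6.1]
320 250 [ 570.6 -258.8   92.6] tool [ 1.5 -9.1 -3.1]
320 262 [ 577.5 -256.3   93.3] tool [  1.5  -9.8 -10.4]
320 210 [ 551.8 -265.3   79. ] tool [ 1.6  4.4 16.8]
320 220 [ 554.1 -264.5   89.9] tool [ 1.5 -6.5 14.4]
300 225 [ 560.6 -274.4   90.4] tool [-9.9 -6.9 11.5]
342 225 [ 552.9 -251.6   89.6] tool [14.1 -6.1 11.2]
d 228 238 tool [-47.6 -20.8  11.1]
d 226 242 tool [-47.5 -25.5  10.8]
d 222 250 tool [-47.  -34.7  10.6]
d 215 260 tool [-47.1 -45.7  10.7]
d 410 238 tool [ 49.3 -21.2  11.2]
d 412 242 tool [ 48.6 -27.5  11.7]
d 416 250 tool [ 48.3 -36.3  11.3]
{'t': 14.7167, 'joints': array([-5.37010044e-01,  6.20996029e-01,  1.67196503e+00,  1.63623219e-03,
        8.46896366e-01, -2.44549672e+00]), 'qvel': array([ 3.97783189e-05, -1.70625622e-03,  1.63328387e-03, -1.04517607e-03,
       -1.51536775e-03,  1.77783957e-03]), 'tau': array([ 2.35434083e-03, -6.46940160e+01, -2.09917635e+01, -6.20296947e-02,
        2.09143397e-02, -8.94215560e-06]), 'eef_pos': array([ 568.2026861 , -261.18809461,   83.46211165]), 'tcp_rot': array([-1.57285073e+00,  5.43730597e-04,  1.90740349e+00]), 'ft_force': array([ 0.63696681, -0.07674821,  0.69231937]), 'moment': array([ 0.11189102, -0.17662828, -0.00328914]), 'opening': 0.1064643747819417}
```

```bash
python3 - <<'E'
from h import *
c=env.calibration("wrist");s=env.state(); w,d=env.read_camera("wrist")
R=RR(s['tcp_rot'])
for u,v in [(240,270),(240,290),(240,320),(400,270),(400,300),(320,300),(320,310),(60,275),(580,275),(100,350),(320,380),(320,362),(297,270),(297,280)]:
    q=pt(c,d,u,v); print(u,v,d[v,u],'tool',(R.T@(q-s['eef_pos'])).round(1))
# tool y histogram of front-finger pixels column
for v in range(222,264,2): 
    a=R.T@(pt(c,d,296,v)-s['eef_pos']); b=R.T@(pt(c,d,347,v)-s['eef_pos']); print(v,a.round(0),b.round(0))
c0=np.load('d_cal.npy',allow_pickle=True).item(); d0=np.load('d.npy')
R=RR([-1.5702,.0009,-.0543]);e=np.array([415.5,-252.3,191.8])
for v in range(226,246,2): print('d',v,[ (R.T@(pt(c0,d0,u,v)-e)).round(0).tolist() for u in (220,226,229,232)])
E
```

```text
240 270 92.702095 tool [ -21.4 -101.5   34.1]
240 290 83.18148 tool [ -19.2 -111.4   33.9]
240 320 79.093056 tool [ -18.2 -117.1   29.2]
400 270 92.02111 tool [  23.1 -102.1   34.4]
400 300 78.83289 tool [  19.9 -116.    34. ]
320 300 88.532265 tool [   0.9 -107.5   28.4]
320 310 87.94145 tool [   0.9 -108.8   26.2]
60 275 93.548134 tool [ -72.3 -101.1   32.3]
580 275 92.982 tool [  73.8 -101.7   32.6]
100 350 263.29056 tool [-172.6   34.1 -109.7]
320 380 68.67459 tool [   0.8 -129.5   23.9]
320 362 72.02433 tool [   0.8 -125.7   25. ]
297 270 139.9466 tool [ -8.5 -59.   11.1]
297 280 90.89338 tool [  -5.4 -103.9   32.3]
222 [-13.   5.   9.] [21. 33. -2.]
224 [-13.   1.   9.] [19. 16.  4.]
226 [-12.  -4.  10.] [19. 11.  4.]
228 [-12.  -6.   9.] [17. -2.  8.]
230 [-12.  -7.   9.] [17. -6.  8.]
232 [-12.  -8.   8.] [17. -5.  6.]
234 [-12.  -8.   6.] [17. -7.  6.]
236 [-12.  -8.   5.] [17. -8.  5.]
238 [-12.  -8.   4.] [17. -7.  4.]
240 [-12.  -8.   3.] [17. -7.  2.]
242 [-11. -28.  10.] [17. -8.  1.]
244 [-11. -32.  11.] [17. -8.  0.]
246 [-10. -35.  11.] [17. -9. -1.]
248 [-10. -37.  
[... 551 characters left out ...]
, -70.0], [-106.0, 197.0, -70.0]]
d 232 [[-121.0, 198.0, -73.0], [-50.0, -16.0, 13.0], [-48.0, -17.0, 13.0], [-106.0, 199.0, -74.0]]
d 234 [[-121.0, 197.0, -76.0], [-49.0, -20.0, 13.0], [-48.0, -16.0, 11.0], [-47.0, -15.0, 11.0]]
d 236 [[-122.0, 198.0, -79.0], [-48.0, -23.0, 13.0], [-48.0, -17.0, 11.0], [-47.0, -16.0, 10.0]]
d 238 [[-51.0, -24.0, 13.0], [-48.0, -22.0, 12.0], [-47.0, -22.0, 11.0], [-47.0, -16.0, 9.0]]
d 240 [[-50.0, -27.0, 13.0], [-48.0, -24.0, 11.0], [-47.0, -22.0, 10.0], [-47.0, -15.0, 7.0]]
d 242 [[-49.0, -29.0, 12.0], [-47.0, -25.0, 11.0], [-47.0, -22.0, 9.0], [-47.0, -16.0, 7.0]]
d 244 [[-49.0, -32.0, 12.0], [-47.0, -28.0, 11.0], [-47.0, -22.0, 8.0], [-47.0, -17.0, 6.0]]
```

>>> {"name": "move_arm", "arguments": {"rows": [{"tx": 0, "ty": 0, "tz": 0, "rx": 0, "ry": 0, "rz": 0, "grip": 65}, {"tx": 0, "ty": 0, "tz": 0, "rx": 0, "ry": 0, "rz": 0, "grip": 65}, {"tx": 0, "ty": 0, "tz": 0, "rx": 0, "ry": 0, "rz": 0, "grip": 65}, {"tx": 0, "ty": 0, "tz": 0, "rx": 0, "ry": 0, "rz": 0, "grip": 65}, {"tx": 0, "ty": 0, "tz": -0.2, "rx": 0, "ry": 0, "rz": 0, "grip": 65}, {"tx": 0, "ty": 0, "tz": 0, "rx": 0, "ry": 0, "rz": 0, "grip": 65}, {"tx": 0, "ty": 0, "tz": 0, "rx": 0, "ry": 0, "rz": 0, "grip": 65}, {"tx": 0, "ty": 0, "tz": 0, "rx": 0, "ry": 0, "rz": 0, "grip": 65}, {"tx": 0, "ty": 0, "tz": 0, "rx": 0, "ry": 0, "rz": 0, "grip": 65}]}}

```text
t: 15.57
eef_pos: [570.1, -260.5, 83.5]
tcp_rot: [-1.573, 0.001, 1.907]
ft_force: [0.2, -0.3, 0.2]
opening: 0.637
```

>>> {"name": "move_arm", "arguments": {"rows": [{"tx": 0, "ty": 0.7, "tz": 0, "rx": 0, "ry": 0, "rz": 0, "grip": 65}, {"tx": 0, "ty": 0.8, "tz": 0, "rx": 0, "ry": 0, "rz": 0, "grip": 65}, {"tx": 0, "ty": 0.8, "tz": 0, "rx": 0, "ry": 0, "rz": 0, "grip": 65}, {"tx": 0, "ty": 0.8, "tz": 0, "rx": 0, "ry": 0, "rz": 0, "grip": 65}, {"tx": 0, "ty": 0.5, "tz": 0, "rx": 0, "ry": 0, "rz": 0, "grip": 65}, {"tx": 0, "ty": 0, "tz": 0, "rx": 0, "ry": 0, "rz": 0, "grip": 65}, {"tx": 0, "ty": 0, "tz": 0, "rx": 0, "ry": 0, "rz": 0, "grip": 65}]}}

```text
t: 16.15
eef_pos: [570.0, -260.4, 47.0]
tcp_rot: [-1.572, -0.0, 1.907]
ft_force: [0.6, 1.0, -0.1]
opening: 0.649
```

```bash
python3 st.py; python3 - <<'E'
from h import *
s=env.state();c=env.calibration("wrist");w,d=env.read_camera("wrist"); cv2.imwrite('pics/r_w.png',w)
w=w[120:320,200:440].astype(float)
cv2.imwrite('pics/r2.png',cv2.resize(np.clip(255*(w/255)**0.5,0,255).astype(np.uint8),None,fx=3,fy=3,interpolation=cv2.INTER_CUBIC))
E
```

```text
16.15 pos [ 570.  -260.4   47. ] yaw [-1.572 -0.     1.907] F [ 0.6  1.  -0.1] M [ 0.168 -0.189  0.037] op 0.649 q6 -2.443 tau6 0.0
```

View pics/r2.png

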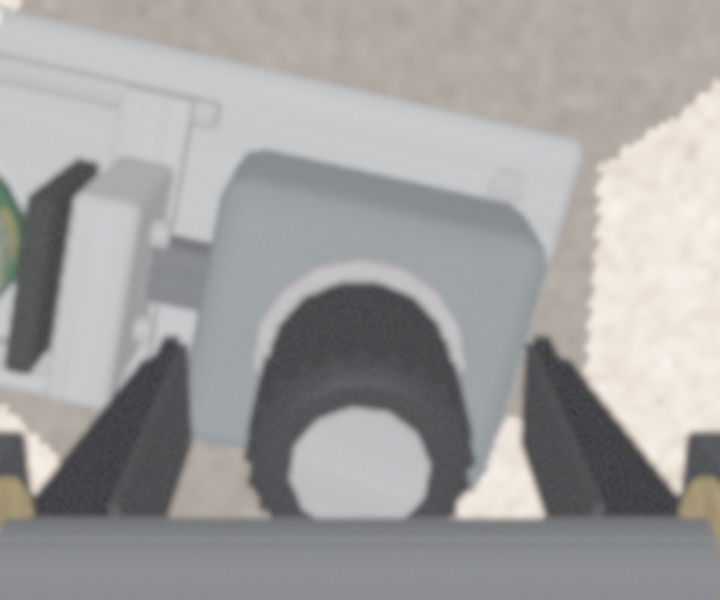

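>>> {"name": "move_arm", "arguments": {"rows": [{"tx": 0, "ty": 0.1, "tz": 0, "rx": 0, "ry": 0, "rz": 0, "grip": 10}, {"tx": 0, "ty": 0, "tz": 0, "rx": 0, "ry": 0, "rz": 0, "grip": 10}, {"tx": 0, "ty": 0, "tz": 0, "rx": 0, "ry": 0, "rz": 0, "grip": 10}, {"tx": 0, "ty": 0, "tz": 0, "rx": 0, "ry": 0, "rz": 0, "grip": 10}, {"tx": 0, "ty": 0, "tz": 0, "rx": 0, "ry": 0, "rz": 0, "grip": 10}, {"tx": 0, "ty": 0, "tz": 0, "rx": 0, "ry": 0, "rz": 0, "grip": 10}, {"tx": 0, "ty": 0, "tz": 0, "rx": 0, "ry": 0, "rz": 0, "grip": 10}, {"tx": 0, "ty": 0, "tz": 0, "rx": 0, "ry": 0, "rz": 0, "grip": 10}]}}

```text
t: 16.87
eef_pos: [570.1, -260.2, 46.7]
tcp_rot: [-1.573, 0.0, 1.908]
ft_force: [-2.3, 5.2, 5.1]
opening: 0.374
```

```bash
python3 st.py
```

```text
16.87 pos [ 570.1 -260.2   46.7] yaw [-1.573  0.     1.908] F [-2.3  5.2  5.1] M [ 1.031  0.181 -0.005] op 0.374 q6 -2.443 tau6 -0.008
```

>>> {"name": "move_arm", "arguments": {"rows": [{"tx": 0.05, "ty": 0, "tz": 0, "rx": 0, "ry": 0.05, "rz": 0, "grip": 10}, {"tx": 0, "ty": 0, "tz": 0, "rx": 0, "ry": 0.05, "rz": 0, "grip": 10}, {"tx": 0, "ty": 0, "tz": 0, "rx": 0, "ry": 0.1, "rz": 0, "grip": 10}, {"tx": 0, "ty": 0, "tz": 0, "rx": 0, "ry": 0.1, "rz": 0, "grip": 10}]}}

```text
t: 17.2
eef_pos: [570.2, -260.4, 46.7]
tcp_rot: [-1.573, 0.001, 1.603]
ft_force: [-0.5, 0.5, 3.4]
opening: 0.369
```

```bash
python3 st.py;  python3 - <<'E'
from h import *
w,d=env.read_camera("wrist"); 
w=w[120:320,140:440].astype(float)
cv2.imwrite('pics/s2.png',cv2.resize(np.clip(255*(w/255)**0.5,0,255).astype(np.uint8),None,fx=2.6,fy=2.6,interpolation=cv2.INTER_CUBIC))
E
```

```text
17.2 pos [ 570.2 -260.4   46.7] yaw [-1.573e+00  1.000e-03  1.603e+00] F [-0.5  0.5  3.4] M [0.122 0.103 0.177] op 0.369 q6 -2.138 tau6 -2.011
```

View pics/s2.png

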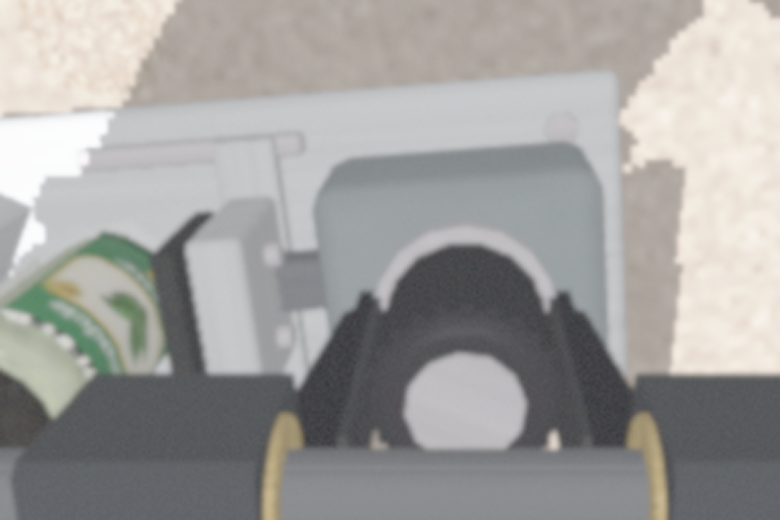

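>>> {"name": "move_arm", "arguments": {"rows": [{"tx": 0, "ty": 0, "tz": 0, "rx": 0, "ry": 0.08, "rz": 0, "grip": 10}, {"tx": 0, "ty": 0, "tz": 0, "rx": 0, "ry": 0.08, "rz": 0, "grip": 10}, {"tx": 0, "ty": 0, "tz": 0, "rx": 0, "ry": 0.08, "rz": 0, "grip": 10}, {"tx": 0, "ty": 0, "tz": 0, "rx": 0, "ry": 0.08, "rz": 0, "grip": 10}, {"tx": 0, "ty": 0, "tz": 0, "rx": 0, "ry": 0.08, "rz": 0, "grip": 10}, {"tx": 0, "ty": 0, "tz": 0, "rx": 0, "ry": 0.08, "rz": 0, "grip": 10}]}}

```text
t: 17.75
eef_pos: [570.0, -260.9, 46.7]
tcp_rot: [-1.574, 0.0, 1.127]
ft_force: [-2.4, -2.8, 3.6]
opening: 0.376
```

```bash
python3 st.py
```

```text
17.75 pos [ 570.  -260.9   46.7] yaw [-1.574  0.     1.127] F [-2.4 -2.8  3.6] M [-0.538  0.402  0.174] op 0.376 q6 -1.661 tau6 -1.425
```

>>> {"name": "move_arm", "arguments": {"rows": [{"tx": 0, "ty": 0, "tz": 0, "rx": 0, "ry": 0.08, "rz": 0, "grip": 10}, {"tx": 0, "ty": 0, "tz": 0, "rx": 0, "ry": 0.08, "rz": 0, "grip": 10}, {"tx": 0, "ty": 0, "tz": 0, "rx": 0, "ry": 0.08, "rz": 0, "grip": 10}, {"tx": 0, "ty": 0, "tz": 0, "rx": 0, "ry": 0.08, "rz": 0, "grip": 10}, {"tx": 0, "ty": 0, "tz": 0, "rx": 0, "ry": 0.08, "rz": 0, "grip": 10}]}}

```text
t: 18.17
eef_pos: [569.7, -261.3, 46.7]
tcp_rot: [-1.573, -0.0, 0.727]
ft_force: [-4.6, -4.8, 3.9]
opening: 0.372
```

```bash
python3 st.py; python3 - <<'E'
from h import *
q2,_=env.read_camera('side'); q,_=env.read_camera('scene');o=np.hstack([cv2.resize(x,None,fx=4,fy=4,interpolation=cv2.INTER_CUBIC) for x in (q2[150:270,275:375],q[150:270,260:360])]).astype(float); cv2.imwrite('pics/t.png',np.clip(255*(o/255)**0.6,0,255).astype(np.uint8))
E
```

```text
18.17 pos [ 569.7 -261.3   46.7] yaw [-1.573 -0.     0.727] F [-4.6 -4.8  3.9] M [-1.046  0.858  0.165] op 0.372 q6 -1.261 tau6 -1.421
```

View pics/t.png

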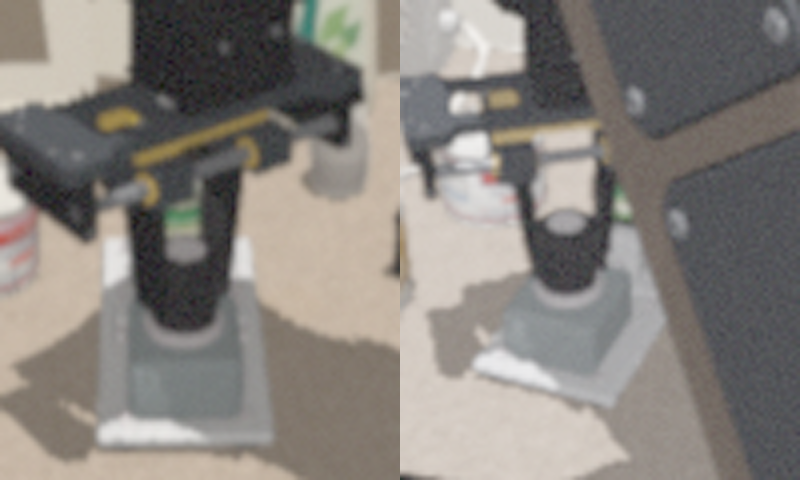

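>>> {"name": "move_arm", "arguments": {"rows": [{"tx": -0.03, "ty": 0, "tz": 0, "rx": 0, "ry": 0.07, "rz": 0, "grip": 10}, {"tx": -0.03, "ty": 0, "tz": 0, "rx": 0, "ry": 0.07, "rz": 0, "grip": 10}, {"tx": 0, "ty": 0, "tz": 0, "rx": 0, "ry": 0.07, "rz": 0, "grip": 10}, {"tx": 0, "ty": 0, "tz": 0, "rx": 0, "ry": 0.07, "rz": 0, "grip": 10}]}}

```text
t: 18.6
eef_pos: [569.4, -261.5, 46.7]
tcp_rot: [-1.573, -0.001, 0.447]
ft_force: [-4.7, -4.1, 3.3]
opening: 0.372
```

```bash
python3 st.py; python3 - <<'E'
from h import *
w,d=env.read_camera("wrist"); cv2.imwrite('pics/u.png',w)
E
```

```text
18.6 pos [ 569.4 -261.5   46.7] yaw [-1.573e+00 -1.000e-03  4.470e-01] F [-4.7 -4.1  3.3] M [-0.783  0.723  0.162] op 0.372 q6 -0.983 tau6 -1.225
```

View pics/u.png

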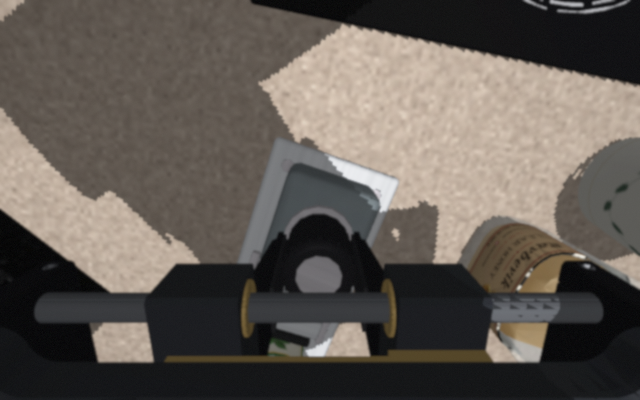

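>>> {"name": "move_arm", "arguments": {"rows": [{"tx": -0.03, "ty": 0, "tz": 0, "rx": 0, "ry": 0.07, "rz": 0, "grip": 10}, {"tx": -0.02, "ty": 0, "tz": 0, "rx": 0, "ry": 0.07, "rz": 0, "grip": 10}, {"tx": 0, "ty": 0, "tz": 0, "rx": 0, "ry": 0.07, "rz": 0, "grip": 10}, {"tx": 0, "ty": 0, "tz": 0, "rx": 0, "ry": 0.07, "rz": 0, "grip": 10}]}}

```text
t: 18.98
eef_pos: [569.0, -261.6, 46.7]
tcp_rot: [-1.572, -0.002, 0.167]
ft_force: [-3.0, -2.7, 4.1]
opening: 0.369
```

```bash
python3 st.py
```

```text
18.98 pos [ 569.  -261.6   46.7] yaw [-1.572 -0.002  0.167] F [-3.  -2.7  4.1] M [-0.572  0.616  0.094] op 0.369 q6 -0.703 tau6 -1.227
```

>>> {"name": "move_arm", "arguments": {"rows": [{"tx": -0.02, "ty": 0, "tz": 0, "rx": 0, "ry": 0.07, "rz": 0, "grip": 10}, {"tx": -0.02, "ty": 0, "tz": 0, "rx": 0, "ry": 0.07, "rz": 0, "grip": 10}, {"tx": 0, "ty": 0, "tz": 0, "rx": 0, "ry": 0.07, "rz": 0, "grip": 10}]}}

```text
t: 19.23
eef_pos: [568.7, -261.6, 46.7]
tcp_rot: [-1.572, -0.003, -0.043]
ft_force: [-1.4, -2.3, 3.4]
opening: 0.373
```

```bash
python3 st.py
```

```text
19.23 pos [ 568.7 -261.6   46.7] yaw [-1.572 -0.003 -0.043] F [-1.4 -2.3  3.4] M [-0.475  0.512  0.117] op 0.373 q6 -0.494 tau6 -1.229
```

```bash
python3 - <<'E'
from h import *
w,d=env.read_camera("wrist"); w=w[120:350,220:420].astype(float)
a=cv2.resize(np.clip(255*(w/255)**0.5,0,255).astype(np.uint8),(400,460),interpolation=cv2.INTER_CUBIC)
q2,_=env.read_camera('side');q2=q2[150:265,270:370].astype(float)
b=cv2.resize(np.clip(255*(q2/255)**0.6,0,255).astype(np.uint8),(400,460),interpolation=cv2.INTER_CUBIC)
cv2.imwrite('pics/v.png',np.hstack([a,b]))
E
```

```text
(no output)
```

View pics/v.png

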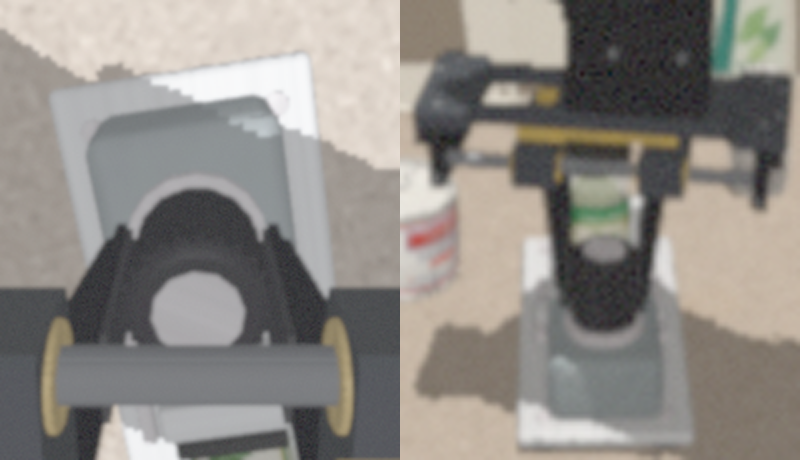

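```bash
cat > pad.py <<'E'
from h import *
c=env.calibration("wrist");w,d=env.read_camera("wrist")
o=np.array([574.0,-311.5]);yw=.107;X=np.array([np.cos(yw),np.sin(yw)]);Y=np.array([-np.sin(yw),np.cos(yw)])
for v in range(318,358,3):
    r=[]
    for u in (322,334,346):
        q=pt(c,d,u,v); r.append([round((q[:2]-o)@X),round((q[:2]-o)@Y,1),round(q[2]),int(w[v,u].mean())])
    print(v,r)
E
python3 pad.py
```

```text
318 [[5, np.float64(76.4), 157, 63], [8, np.float64(75.5), 157, 62], [11, np.float64(76.1), 158, 62]]
321 [[5, np.float64(75.1), 157, 63], [8, np.float64(74.7), 157, 63], [11, np.float64(74.3), 157, 64]]
324 [[-5, np.float64(-5.3), 50, 121], [2, np.float64(-5.8), 51, 123], [10, np.float64(-7.3), 50, 123]]
327 [[-6, np.float64(-7.5), 50, 127], [2, np.float64(-8.3), 51, 128], [10, np.float64(-9.6), 50, 128]]
330 [[-6, np.float64(-9.4), 50, 128], [2, np.float64(-10.8), 50, 129], [9, np.float64(-11.7), 51, 127]]
333 [[-6, np.float64(-11.6), 51, 128], [1, np.float64(-13.5), 50, 125], [9, np.float64(-14.4), 50, 123]]
336 [[-7, np.float64(-14.1), 50, 124], [1, np.float64(-15.5), 50, 118], [9, np.float64(-20.8), 45, 80]]
339 [[-7, np.float64(-20.3), 45, 84], [1, np.float64(-21.5), 45, 34], [8, np.float64(-21.2), 47, 20]]
342 [[-7, np.float64(-20.8), 48, 21], [0, np.float64(-22.3), 47, 23], [8, np.float64(-23.5), 47, 22]]
345 [[-8, np.float64(-23.2), 48, 22], [0, np.float64(-23.4), 49, 23], [8, np.float64(-25.2), 48, 45]]
348 [[-8, np.float64(-25.5), 48, 42], [0, np.float64(-25.9), 49, 37], [8, np.float64(-26.1), 50, 104]]
351 [[-9, np.float64(-31.5), 43, 93], [0, np.float64(-27.2), 50, 42], [7, np.float64(-26.7), 52, 115]]
354 [[-9, np.float64(-31.5), 46, 77], [-1, np.float64(-26.4), 53, 72], [7, np.float64(-26.1), 55, 112]]
357 [[4, np.float64(71.8), 166, 71], [7, np.float64(70.9), 165, 73], [10, np.float64(71.3), 166, 76]]
```

>>> {"name": "move_arm", "arguments": {"rows": [{"tx": -0.02, "ty": 0, "tz": 0, "rx": 0, "ry": 0.07, "rz": 0, "grip": 10}, {"tx": 0, "ty": 0, "tz": 0, "rx": 0, "ry": 0.07, "rz": 0, "grip": 10}, {"tx": 0, "ty": 0, "tz": 0, "rx": 0, "ry": 0.07, "rz": 0, "grip": 10}, {"tx": 0, "ty": 0, "tz": 0, "rx": 0, "ry": 0.07, "rz": 0, "grip": 10}]}}

```text
t: 19.72
eef_pos: [568.4, -261.4, 46.7]
tcp_rot: [-1.571, -0.002, -0.322]
ft_force: [-3.6, -4.1, 4.7]
opening: 0.376
```

```bash
python3 st.py
```

```text
19.72 pos [ 568.4 -261.4   46.7] yaw [-1.571 -0.002 -0.322] F [-3.6 -4.1  4.7] M [-0.758  0.729  0.142] op 0.376 q6 -0.215 tau6 -1.229
```

>>> {"name": "move_arm", "arguments": {"rows": [{"tx": 0, "ty": 0, "tz": 0, "rx": 0, "ry": 0.07, "rz": 0, "grip": 10}, {"tx": 0, "ty": 0, "tz": 0, "rx": 0, "ry": 0.07, "rz": 0, "grip": 10}, {"tx": 0, "ty": 0, "tz": 0, "rx": 0, "ry": 0.07, "rz": 0, "grip": 10}]}}

```text
t: 19.97
eef_pos: [568.2, -261.3, 46.7]
tcp_rot: [-1.57, -0.002, -0.532]
ft_force: [-4.5, -4.0, 5.7]
opening: 0.374
```

```bash
python3 st.py
```

```text
19.97 pos [ 568.2 -261.3   46.7] yaw [-1.57  -0.002 -0.532] F [-4.5 -4.   5.7] M [-0.637  0.96   0.129] op 0.374 q6 -0.005 tau6 -1.227
```

>>> {"name": "move_arm", "arguments": {"rows": [{"tx": 0, "ty": 0, "tz": -0.04, "rx": 0, "ry": 0.06, "rz": 0, "grip": 10}, {"tx": 0, "ty": 0, "tz": -0.04, "rx": 0, "ry": 0.06, "rz": 0, "grip": 10}, {"tx": 0, "ty": 0, "tz": 0, "rx": 0, "ry": 0.06, "rz": 0, "grip": 10}]}}

```text
t: 20.22
eef_pos: [568.0, -261.2, 46.7]
tcp_rot: [-1.569, -0.001, -0.711]
ft_force: [-2.8, 0.8, 6.4]
opening: 0.374
```

```bash
python3 st.py
```

```text
20.22 pos [ 568.  -261.2   46.7] yaw [-1.569e+00 -1.000e-03 -7.110e-01] F [-2.8  0.8  6.4] M [0.121 0.543 0.181] op 0.374 q6 0.173 tau6 -1.036
```

>>> {"name": "move_arm", "arguments": {"rows": [{"tx": 0, "ty": 0, "tz": 0, "rx": 0, "ry": 0.06, "rz": 0, "grip": 10}, {"tx": 0, "ty": 0, "tz": 0, "rx": 0, "ry": 0.06, "rz": 0, "grip": 10}, {"tx": 0, "ty": 0, "tz": 0, "rx": 0, "ry": 0.06, "rz": 0, "grip": 10}]}}

```text
t: 20.47
eef_pos: [567.9, -261.1, 46.7]
tcp_rot: [-1.569, -0.001, -0.891]
ft_force: [-2.4, 0.2, 6.4]
opening: 0.373
```

```bash
python3 st.py
```

```text
20.47 pos [ 567.9 -261.1   46.7] yaw [-1.569e+00 -1.000e-03 -8.910e-01] F [-2.4  0.2  6.4] M [0.32  0.67  0.197] op 0.373 q6 0.353 tau6 -1.028
```

>>> {"name": "move_arm", "arguments": {"rows": [{"tx": 0, "ty": 0, "tz": 0, "rx": 0, "ry": 0.06, "rz": 0, "grip": 10}, {"tx": 0, "ty": 0, "tz": 0, "rx": 0, "ry": 0.06, "rz": 0, "grip": 10}]}}

```text
t: 20.63
eef_pos: [567.8, -261.0, 46.7]
tcp_rot: [-1.569, -0.0, -1.011]
ft_force: [-3.9, 1.7, 6.3]
opening: 0.374
```

```bash
python3 st.py; python3 - <<'E'
from h import *
w,d=env.read_camera("wrist"); w=w[120:350,180:480].astype(float)
a=cv2.resize(np.clip(255*(w/255)**0.5,0,255).astype(np.uint8),(600,460),interpolation=cv2.INTER_CUBIC)
cv2.imwrite('pics/x.png',a)
E
```

```text
20.63 pos [ 567.8 -261.    46.7] yaw [-1.569 -0.    -1.011] F [-3.9  1.7  6.3] M [0.372 0.708 0.204] op 0.374 q6 0.473 tau6 -0.967
```

View pics/x.png

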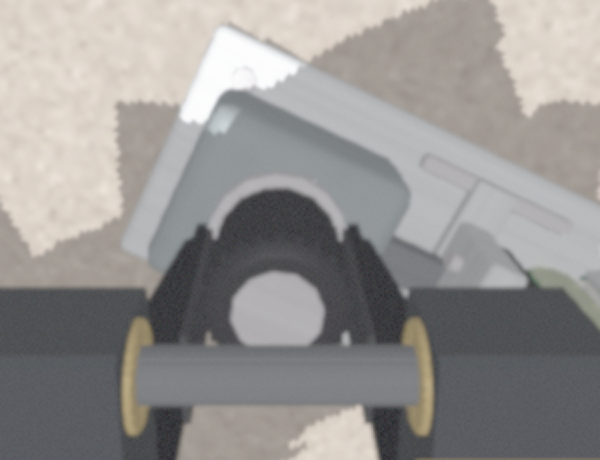

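>>> {"name": "move_arm", "arguments": {"rows": [{"tx": 0, "ty": 0, "tz": 0, "rx": 0, "ry": 0.05, "rz": 0, "grip": 10}, {"tx": 0, "ty": 0, "tz": 0, "rx": 0, "ry": 0.05, "rz": 0, "grip": 10}]}}

```text
t: 20.85
eef_pos: [567.7, -260.9, 46.7]
tcp_rot: [-1.569, 0.0, -1.11]
ft_force: [-4.2, 2.3, 6.5]
opening: 0.369
```

```bash
python3 st.py
```

```text
20.85 pos [ 567.7 -260.9   46.7] yaw [-1.569  0.    -1.11 ] F [-4.2  2.3  6.5] M [0.506 0.744 0.287] op 0.369 q6 0.572 tau6 -0.829
```

>>> {"name": "move_arm", "arguments": {"rows": [{"tx": 0, "ty": 0, "tz": 0, "rx": 0, "ry": 0.05, "rz": 0, "grip": 10}, {"tx": 0, "ty": 0, "tz": 0, "rx": 0, "ry": 0.05, "rz": 0, "grip": 10}]}}

```text
t: 21.02
eef_pos: [567.7, -260.9, 46.7]
tcp_rot: [-1.569, 0.0, -1.211]
ft_force: [-2.8, 2.3, 7.8]
opening: 0.371
```

```bash
python3 st.py
```

```text
21.02 pos [ 567.7 -260.9   46.7] yaw [-1.569  0.    -1.211] F [-2.8  2.3  7.8] M [0.597 0.783 0.366] op 0.371 q6 0.672 tau6 -0.639
```

>>> {"name": "move_arm", "arguments": {"rows": [{"tx": 0, "ty": 0, "tz": 0, "rx": 0, "ry": 0.05, "rz": 0, "grip": 10}, {"tx": 0, "ty": 0, "tz": 0, "rx": 0, "ry": 0.05, "rz": 0, "grip": 10}]}}

```text
t: 21.18
eef_pos: [567.6, -260.8, 46.6]
tcp_rot: [-1.57, 0.001, -1.31]
ft_force: [-3.4, 3.4, 7.5]
opening: 0.367
```

```bash
python3 st.py
```

```text
21.18 pos [ 567.6 -260.8   46.6] yaw [-1.57e+00  1.00e-03 -1.31e+00] F [-3.4  3.4  7.5] M [0.808 0.798 0.378] op 0.367 q6 0.772 tau6 -0.575
```

>>> {"name": "move_arm", "arguments": {"rows": [{"tx": 0, "ty": 0, "tz": 0, "rx": 0, "ry": 0.05, "rz": 0, "grip": 10}]}}

```text
t: 21.27
eef_pos: [567.7, -260.6, 46.6]
tcp_rot: [-1.569, 0.001, -1.361]
ft_force: [-3.4, 3.4, 8.0]
opening: 0.375
```

```bash
python3 st.py
```

```text
21.27 pos [ 567.7 -260.6   46.6] yaw [-1.569e+00  1.000e-03 -1.361e+00] F [-3.4  3.4  8. ] M [0.833 0.708 0.089] op 0.375 q6 0.822 tau6 -0.954
```

>>> {"name": "move_arm", "arguments": {"rows": [{"tx": 0, "ty": 0, "tz": 0, "rx": 0, "ry": 0.05, "rz": 0, "grip": 10}]}}

```text
t: 21.35
eef_pos: [567.6, -260.5, 46.7]
tcp_rot: [-1.57, 0.001, -1.411]
ft_force: [-3.0, 5.1, 6.0]
opening: 0.375
```

```bash
python3 st.py
```

```text
21.35 pos [ 567.6 -260.5   46.7] yaw [-1.570e+00  1.000e-03 -1.411e+00] F [-3.   5.1  6. ] M [0.953 0.66  0.03 ] op 0.375 q6 0.872 tau6 -0.962
```

>>> {"name": "move_arm", "arguments": {"rows": [{"tx": 0, "ty": 0, "tz": 0, "rx": 0, "ry": 0.05, "rz": 0, "grip": 10}]}}

```text
t: 21.43
eef_pos: [567.7, -260.5, 46.7]
tcp_rot: [-1.57, 0.001, -1.461]
ft_force: [-4.0, 4.6, 7.9]
opening: 0.374
```

```bash
python3 st.py
```

```text
21.43 pos [ 567.7 -260.5   46.7] yaw [-1.570e+00  1.000e-03 -1.461e+00] F [-4.   4.6  7.9] M [0.967 0.707 0.029] op 0.374 q6 0.923 tau6 -0.922
```

>>> {"name": "move_arm", "arguments": {"rows": [{"tx": 0, "ty": 0, "tz": 0, "rx": 0, "ry": 0.05, "rz": 0, "grip": 10}]}}

```text
t: 21.52
eef_pos: [567.6, -260.4, 46.6]
tcp_rot: [-1.57, 0.001, -1.511]
ft_force: [-3.2, 4.9, 7.5]
opening: 0.369
```

```bash
python3 st.py
```

```text
21.52 pos [ 567.6 -260.4   46.6] yaw [-1.570e+00  1.000e-03 -1.511e+00] F [-3.2  4.9  7.5] M [0.969 0.654 0.221] op 0.369 q6 0.972 tau6 -0.79
```

>>> {"name": "move_arm", "arguments": {"rows": [{"tx": 0, "ty": 0, "tz": 0, "rx": 0, "ry": 0.05, "rz": 0, "grip": 10}]}}

```text
t: 21.6
eef_pos: [567.6, -260.5, 46.6]
tcp_rot: [-1.57, 0.001, -1.561]
ft_force: [-4.4, 4.9, 7.6]
opening: 0.369
```

```bash
python3 st.py
```

```text
21.6 pos [ 567.6 -260.5   46.6] yaw [-1.570e+00  1.000e-03 -1.561e+00] F [-4.4  4.9  7.6] M [1.06  0.723 0.308] op 0.369 q6 1.022 tau6 -0.658
```

>>> {"name": "move_arm", "arguments": {"rows": [{"tx": 0, "ty": 0, "tz": 0, "rx": 0, "ry": -0.04, "rz": 0, "grip": 10}, {"tx": 0, "ty": 0, "tz": 0, "rx": 0, "ry": 0, "rz": 0, "grip": 65}, {"tx": 0, "ty": 0, "tz": 0, "rx": 0, "ry": 0, "rz": 0, "grip": 65}, {"tx": 0, "ty": 0, "tz": 0, "rx": 0, "ry": 0, "rz": 0, "grip": 65}, {"tx": 0, "ty": 0, "tz": 0, "rx": 0, "ry": 0, "rz": 0, "grip": 65}, {"tx": 0, "ty": 0, "tz": 0, "rx": 0, "ry": 0, "rz": 0, "grip": 65}, {"tx": 0, "ty": 0, "tz": 0, "rx": 0, "ry": 0, "rz": 0, "grip": 65}]}}

```text
t: 22.18
eef_pos: [568.1, -261.4, 46.4]
tcp_rot: [-1.569, 0.0, -1.522]
ft_force: [-0.1, 0.7, -0.2]
opening: 0.644
```

>>> {"name": "move_arm", "arguments": {"rows": [{"tx": 0, "ty": -1, "tz": 0, "rx": 0, "ry": 0, "rz": 0, "grip": 65}, {"tx": 0, "ty": -2, "tz": 0, "rx": 0, "ry": 0, "rz": 0, "grip": 65}, {"tx": 0, "ty": -3, "tz": 0, "rx": 0, "ry": 0, "rz": 0, "grip": 65}, {"tx": 0, "ty": -3, "tz": 0, "rx": 0, "ry": 0, "rz": 0, "grip": 65}, {"tx": 0, "ty": -3, "tz": 0, "rx": 0, "ry": 0, "rz": 0, "grip": 65}, {"tx": 0, "ty": 0, "tz": -3, "rx": 0, "ry": 0, "rz": 0, "grip": 65}, {"tx": 0, "ty": 0, "tz": -3, "rx": 0, "ry": 0, "rz": 0, "grip": 65}, {"tx": 0, "ty": 0, "tz": -2, "rx": 0, "ry": 0, "rz": 0, "grip": 65}, {"tx": 0, "ty": 0, "tz": 0, "rx": 0, "ry": 0, "rz": 0, "grip": 65}]}}

```text
t: 22.93
eef_pos: [485.0, -265.0, 167.4]
tcp_rot: [-1.569, 0.0, -1.524]
ft_force: [0.5, -0.1, 0.1]
opening: 0.65
```

```bash
python3 st.py; python3 - <<'E'
from h import *
c=env.calibration("wrist");w,d=env.read_camera("wrist"); cv2.imwrite('pics/y.png',w); np.save('y_cal.npy',c,allow_pickle=True);np.save('y.npy',d)
E
```

```text
22.93 pos [ 485.  -265.   167.4] yaw [-1.569  0.    -1.524] F [ 0.5 -0.1  0.1] M [-0.031  0.018 -0.005] op 0.65 q6 0.903 tau6 -0.366
```

View pics/y.png

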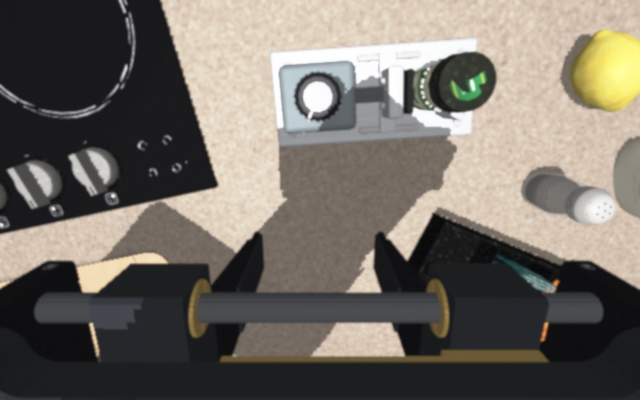

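```bash
python3 - <<'E'
from h import *
w=cv2.imread('pics/y.png')
a=cv2.resize(w[55:140,265:365],None,fx=7,fy=7,interpolation=cv2.INTER_CUBIC); cv2.imwrite('pics/y2.png',a)
c=np.load('y_cal.npy',allow_pickle=True).item();d=np.load('y.npy')
cu,cv_,r=466,81,27
P=np.array([pt(c,d,u,v) for v in range(52,110) for u in range(438,494) if (u-cu)**2+(v-cv_)**2<(r-4)**2])
for it in range(4):
    A=np.c_[P[:,:2]-P[:,:2].mean(0),np.ones(len(P))]; k=np.linalg.lstsq(A,P[:,2],rcond=None)[0]; rr=P[:,2]-A@k; P=P[abs(rr)<2*rr.std()+.1]
print('slopes',k,len(P),'lid',onplane(c,cu,cv_,117)); print('cap',onplane(c,317.5,97.5,91.5))
E
```

```text
slopes [ 1.96778436e-02 -2.97926616e-03  1.11195397e+02] 1541 lid [ 583.60706998 -358.47629965  117.        ]
cap [ 568.76800373 -259.65006462   91.5       ]
```

View pics/y2.png

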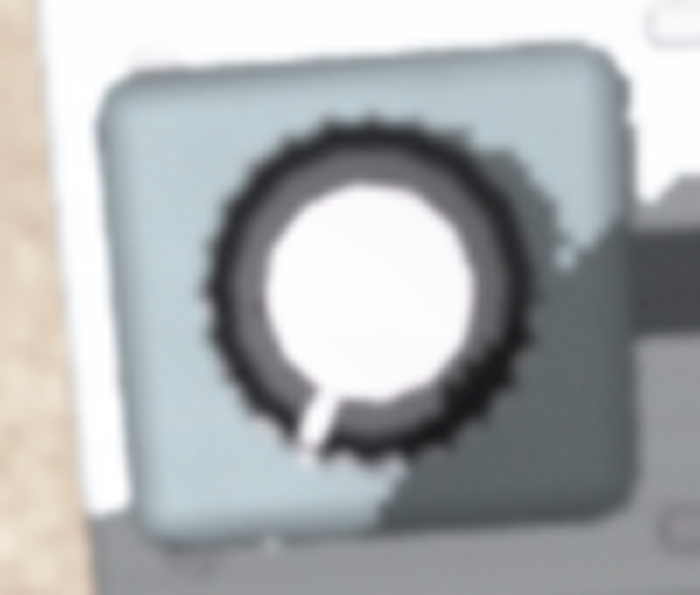

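```bash
python3 - <<'E'
from h import *
q,_=env.read_camera('scene'); q2,_=env.read_camera('side')
a=cv2.resize(q[185:250,275:340],(400,400),interpolation=cv2.INTER_CUBIC);b=cv2.resize(q2[195:260,290:355],(400,400),interpolation=cv2.INTER_CUBIC)
cv2.imwrite('pics/z.png',np.hstack([a,b]))
E
```

View pics/z.png

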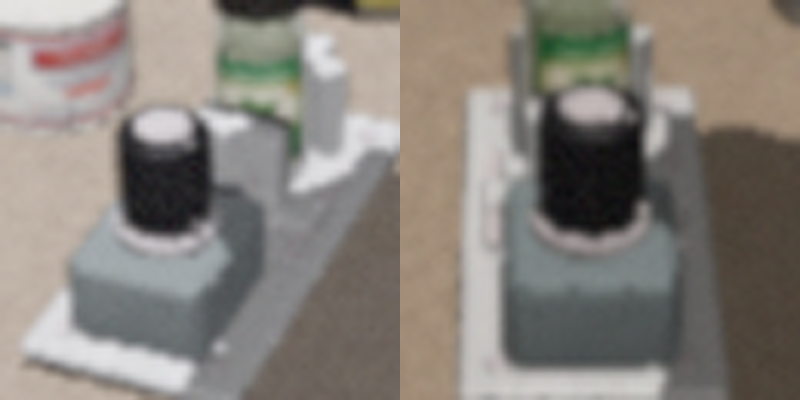

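>>> {"name": "move_arm", "arguments": {"rows": [{"tx": 0, "ty": -0.5, "tz": 0, "rx": 0, "ry": -0.124, "rz": 0, "grip": 65}, {"tx": 0, "ty": -0.5, "tz": 0, "rx": 0, "ry": -0.124, "rz": 0, "grip": 65}, {"tx": 0, "ty": 0, "tz": 0, "rx": 0, "ry": -0.124, "rz": 0, "grip": 65}, {"tx": 0, "ty": 0, "tz": 0, "rx": 0, "ry": -0.124, "rz": 0, "grip": 65}, {"tx": 0, "ty": 0, "tz": 0, "rx": 0, "ry": -0.124, "rz": 0, "grip": 65}, {"tx": 0, "ty": 0, "tz": 0, "rx": 0, "ry": -0.124, "rz": 0, "grip": 65}, {"tx": 0, "ty": 0, "tz": 0, "rx": 0, "ry": -0.124, "rz": 0, "grip": 65}, {"tx": 0, "ty": 0, "tz": 0, "rx": 0, "ry": -0.124, "rz": 0, "grip": 65}, {"tx": 0, "ty": 0, "tz": 0, "rx": 0, "ry": -0.124, "rz": 0, "grip": 65}, {"tx": 0, "ty": 0, "tz": 0, "rx": 0, "ry": -0.124, "rz": 0, "grip": 65}]}}

```text
t: 23.92
eef_pos: [488.9, -265.2, 176.3]
tcp_rot: [-1.57, -0.002, -0.276]
ft_force: [-0.3, -0.8, -0.2]
opening: 0.648
```

>>> {"name": "move_arm", "arguments": {"rows": [{"tx": 0, "ty": 0, "tz": 0, "rx": 0, "ry": -0.124, "rz": 0, "grip": 65}, {"tx": 0, "ty": 0, "tz": 0, "rx": 0, "ry": -0.124, "rz": 0, "grip": 65}, {"tx": 0, "ty": 0, "tz": 0, "rx": 0, "ry": -0.124, "rz": 0, "grip": 65}, {"tx": 0, "ty": 0, "tz": 0, "rx": 0, "ry": -0.124, "rz": 0, "grip": 65}, {"tx": 0, "ty": 0, "tz": 0, "rx": 0, "ry": -0.124, "rz": 0, "grip": 65}, {"tx": 0, "ty": 0, "tz": 0, "rx": 0, "ry": -0.124, "rz": 0, "grip": 65}, {"tx": 0, "ty": 0, "tz": 0, "rx": 0, "ry": -0.124, "rz": 0, "grip": 65}, {"tx": 0, "ty": 0, "tz": 0, "rx": 0, "ry": -0.124, "rz": 0, "grip": 65}, {"tx": 0, "ty": 0, "tz": 0, "rx": 0, "ry": -0.124, "rz": 0, "grip": 65}, {"tx": 0, "ty": 0, "tz": 0, "rx": 0, "ry": -0.124, "rz": 0, "grip": 65}]}}

```text
t: 24.75
eef_pos: [489.0, -265.2, 176.3]
tcp_rot: [-1.573, -0.001, 0.964]
ft_force: [-0.6, 0.2, -0.3]
opening: 0.651
```

>>> {"name": "move_arm", "arguments": {"rows": [{"tx": 0, "ty": 0, "tz": -1, "rx": 0, "ry": -0.124, "rz": 0, "grip": 65}, {"tx": 0, "ty": 0, "tz": -1, "rx": 0, "ry": -0.124, "rz": 0, "grip": 65}, {"tx": 0, "ty": 0, "tz": -1, "rx": 0, "ry": -0.124, "rz": 0, "grip": 65}, {"tx": 0, "ty": 0, "tz": -1, "rx": 0, "ry": -0.124, "rz": 0, "grip": 65}, {"tx": 0, "ty": 0, "tz": -1, "rx": 0, "ry": -0.1, "rz": 0, "grip": 65}, {"tx": 0, "ty": 0, "tz": 0, "rx": -0.1, "ry": 0, "rz": 0, "grip": 65}, {"tx": 0, "ty": 0, "tz": 0, "rx": -0.1, "ry": 0, "rz": 0, "grip": 65}, {"tx": 0, "ty": 0, "tz": 0, "rx": -0.1, "ry": 0, "rz": 0, "grip": 65}, {"tx": 0, "ty": 0, "tz": 0, "rx": -0.1, "ry": 0, "rz": 0, "grip": 65}, {"tx": 0, "ty": 0, "tz": 0, "rx": 0, "ry": 0, "rz": 0, "grip": 65}]}}

```text
t: 25.58
eef_pos: [533.0, -282.1, 175.8]
tcp_rot: [-1.977, -0.002, 1.554]
ft_force: [0.7, -0.3, -0.3]
opening: 0.652
```

```bash
python3 st.py; python3 - <<'E'
from h import *
c=env.calibration("wrist");w,d=env.read_camera("wrist"); cv2.imwrite('pics/aa.png',w); np.save('aa_cal.npy',c,allow_pickle=True);np.save('aa.npy',d); print(c['eye'],proj(c,[569,-261,50]))
E
```

```text
25.58 pos [ 533.  -282.1  175.8] yaw [-1.977 -0.002  1.554] F [ 0.7 -0.3 -0.3] M [0.031 0.041 0.04 ] op 0.652 q6 -2.636 tau6 -3.637
[ 387.34528134 -279.23317286  314.14254385] (np.float64(339.8248588019495), np.float64(169.430384766742))
```

View pics/aa.png

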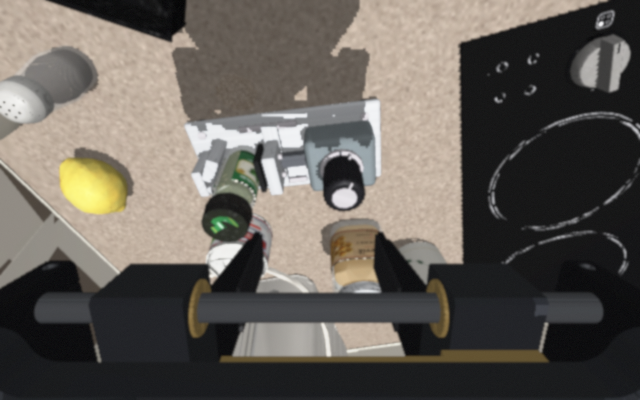

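```bash
python3 - <<'E'
from h import *
w=cv2.imread('pics/aa.png')
a=cv2.resize(w[120:215,295:390],(500,500),interpolation=cv2.INTER_CUBIC)
b=cv2.resize(w[100:240,185:295],(300,382),interpolation=cv2.INTER_CUBIC); o=np.zeros((500,800,3),np.uint8); o[:,:500]=a;o[:382,500:]=b
cv2.imwrite('pics/ab.png',o)
E
```

```text
(no output)
```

View pics/ab.png

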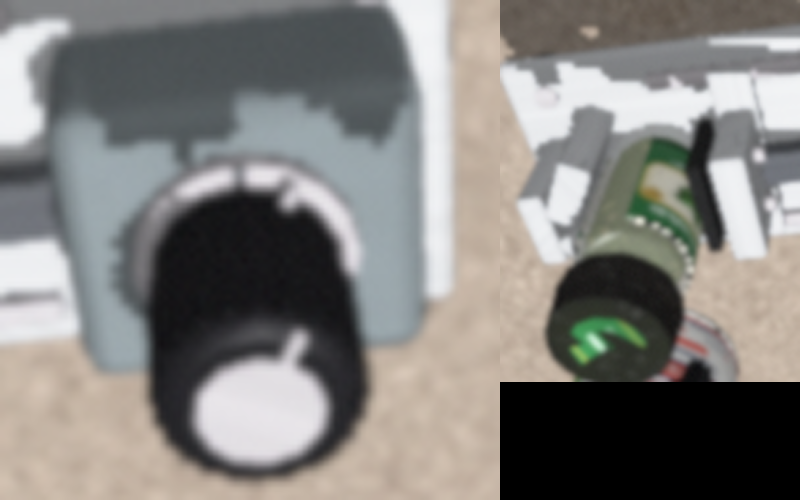

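```bash
python3 - <<'E'
from h import *
w=cv2.imread('pics/y.png')
cv2.imwrite('pics/y3.png',cv2.resize(w[30:150,262:502],None,fx=3.3,fy=3.3,interpolation=cv2.INTER_CUBIC))
E
```

```text
(no output)
```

View pics/y3.png

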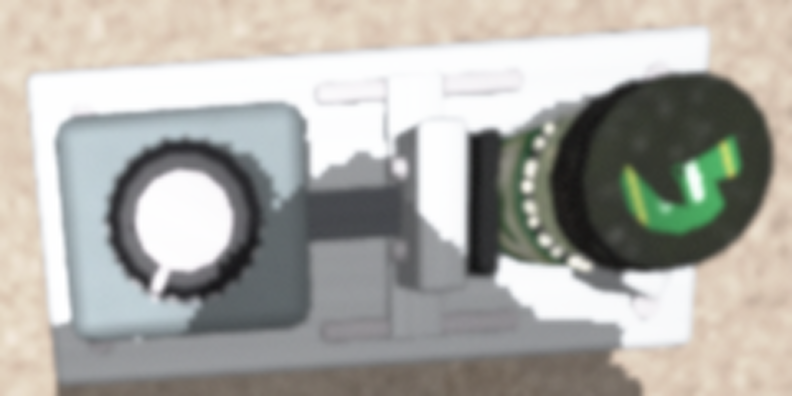

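```bash
python3 - <<'E'
from h import *
c=np.load('y_cal.npy',allow_pickle=True).item()
g=lambda x,y,z:onplane(c,262+x/3.3,30+y/3.3,z)[:2]
C=[g(30,75,12),g(707,28,12),g(690,347,12),g(58,385,12)]
print(np.round(C,1)); 
f=(C[0]+C[3])/2; b=(C[1]+C[2])/2; L=b-f; n=L/np.linalg.norm(L); print('len',np.linalg.norm(L),'widths',np.linalg.norm(C[0]-C[3]),np.linalg.norm(C[1]-C[2]),'yaw',np.arctan2(n[0],-n[1]))
mid=(f+b)/2; lat=np.array([-n[1],n[0]])
for nm,p in [('cap',g(184,219,91.5)),('lid',g(677,171,117)),('jawtop',g(441,205,56.5)),('padmid',g(483,203,52)),('padface',g(498,203,50))]:
    print(nm,'along -y',((p-mid)@n).round(1),'lat x',((p-mid)@lat).round(1))
E
```

```text
[[ 608.3 -213.6]
 [ 629.6 -405.2]
 [ 540.9 -416.1]
 [ 520.2 -222.9]]
len 193.56359469281747 widths 88.62847400012758 89.38835793157673 yaw 0.10875849597202347
cap along -y -54.9 lat x 0.8
lid along -y 45.5 lat x 3.5
jawtop along -y 11.2 lat x 0.8
padmid along -y 23.2 lat x 0.7
padface along -y 27.6 lat x 0.5
```

```bash
python3 st.py; python3 -c "
from cell import env
print(env.job_done())"
```

```text
25.63 pos [ 533.3 -282.8  176.2] yaw [-1.971 -0.002  1.552] F [ 0.1 -0.6  0.7] M [ 0.087  0.026 -0.016] op 0.649 q6 -2.623 tau6 -2.461
the job is handed in; nothing more can be done
None
```

I stood the spice jar in the clamp bay and let go of it. I then turned the cap clockwise about 3.4 rad to one click, released it, moved clear and handed the job in at t ≈ 25.6 s.

**Last checks**
- **Clutch:** the torque rose to about 0.38 N m, fell to about 0.03, then began to rise again, which is one click. A close view shows the pointer about 25° clockwise of the index line.
- **Jar:** it stands upright, with a lid tilt of about 0.02 rad. It is pressed by the pad and about 3 mm from the seat: roughly 2.7 mm sideways and 1.3 mm short.
- **Contact at hand-in:** the robot was touching nothing, with the wrist force reading about 1 N or less.

**What went wrong or disagreed**
- **Fingertips:** depth images put the fingertips about 19 mm behind the reported TCP, where the description says 19 mm ahead. Because of that, the jar was gripped only by its lid, and it tilted when it caught on going into the bay. I stood it up again there and dropped it the last 17 mm or so. My first attempt to grip the cap closed above it.
- **Lateral offset:** the sideways offset suggests the jar may bear mainly on one face of the V jaw.
- **Jaw force:** I could not measure it directly. I took it from the clutch having slipped.
- **Bystanders:** I did not measure how far they moved. I saw none of them touched in the pictures.

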